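Lift the crispbread off the baking stone with the turner

ROBOT

A 6-joint arm with a two-finger parallel gripper is mounted at the origin on the work surface. World frame = base frame: x ahead of the robot, y to its left, z up, the work surface at z = 0. Lengths are in m, angles in rad, forces in N, time in s.
With the tool pointing down it reaches from about 0.275 to 0.725 m from the base axis. Payload 5.6 kg.
Tool frame: the origin (TCP) lies at the very end of the fingers, on their centre line; the grasp point (between the pads) lies 19 mm behind it; z points along the fingers, y is the direction in which the jaws open and shut (so a half turn about z gives the same grasp; the last joint's range is limited). The gripper opens to 85 mm and grips with 20 to 120 N. Pads are 22 mm wide; open, the fingers measure 114 mm over their backs; the gripper's body (76 mm by 85 mm) begins 54 mm behind the grasp point. The pads swing forward as they close: fully open they stand 13 mm farther back than shut.
Start: joints at [-0.968, 0.255, 0.108, 0, -1.424, -0.285], TCP at [0.172, -0.522, 0.201] pointing down, gripper open.
Joint ranges: [-2.95, 2.95], [-1.21, 1.97], [-1.09, 1.5], [-2.87, 1.71], [-2.94, -0.07], [-3.05, 3.05]. Speed limits (rad/s): [2.57, 2.57, 3.14, 3.14, 3.14, 3.14].

INTERFACE

Orientations are given as [roll, pitch, yaw] about the fixed x, y, z axes, in that order (R = Rz(yaw) Ry(pitch) Rx(roll)).
In Python, from rig import state, snapshot, camera_info, sign_off gives the robot as it stands. The module is installed in compiled form; this text tells all that it offers.
- The arm moves only by the tool move_arm, never from a script. Its argument "increments" is a list of rows, each an object of numbers: "claw": the opening, from 0 (shut) to 1 (fully open); "tx", "ty", "tz": the shift along the tool's x, y, z in m; "ax", "ay", "az": the turn, a rotation vector about the tool's x, y, z in rad. In form: [{"claw": .., "tx": .., "ty": .., "tz": .., "ax": .., "ay": .., "az": ..}, ...]. A call has exactly 5 rows; each row shifts and turns the commanded pose from where the row before left it, along the tool's axes as they then stand; what a row does not reach is not made up. A row lasts 1/8 s, in which the tool goes at most 62.5 mm and 10.7 degrees, less where a joint would pass 70% of its speed; a pose out of reach is approached as far as the arm can. A call is refused whole if a number of a shift passes 0.0625 or a number of a turn 0.188, either way. A call with a gripper value outside its range is refused whole. The fingers move at their own pace and stop on an object; "grip_force" is the grip in N (left out, the last holds). Time passes only in rows, so rows that do not move let the fingers close, or fill a call up. It gives the time, the measured TCP pose, the force and the opening at its end, in the units of the state.
- state(): the state, without advancing time (a new reading comes with each control period).
- snapshot(name): name is "scene" or "side" or "wrist"; returns (picture, depth): 384x512x3 uint8, red, green, blue; 384x512 float32, m along the optical axis (not along the pixel's ray), 0 where there is no reading.
- camera_info(name): a dict with "camera_matrix" (3x3 intrinsics, pixels), "dist_coeffs" ([k1, k2, p1, p2, k3] as OpenCV has them; the pictures are not rectified), "view" (4x4, takes a point from world to camera coordinates); the wrist camera has in their place "mount" (4x4, takes a point from camera to tool coordinates, whose origin is the TCP and whose axes are the flange's). Camera axes: x right, y down, z forward; pixel columns grow to the right and rows downward; lengths in m; the calibration is good to about 2 mm. A picture is of the moment at which its call begins: read the wrist's pose just before it. camera_info takes no time and is no camera call.
- sign_off(): hands the job in, once; it reports no verdict.
The state is a dict: "t": time; "joints": joint angles; "dq": joint speeds; "effort": joint torques, N m; "tcp_pos": TCP position; "eef_rot": TCP orientation; "force": force on the tool from outside, world axes, zero at the start; "ft_torque": the same for the moment, N m; "opening": opening from 0.0 (shut) to 1.0 (fully open).
Only numpy, scipy, OpenCV 4.12 (cv2) and the standard library are available. Lean on these libraries where they do the work, as an engineer would, in place of code of your own. Each camera call takes 0.05 s, during which the arm holds its last target.

TASK

Take the turner from its rest, slide its blade under the crispbread (pressing only lightly) on the dark baking stone and lift the bread a hand's breadth clear of the stone, then lower it gently onto the middle of the two-bar cooling stand so that it lies flat across both bars, and lay the turner back on its rest as it was. Handle the bread only with the turner, never with the fingers, keep it face up, and leave the other things on the counter alone.

Things in the scene. Friction and masses are not known exactly. Their poses are not given: they have to be found in the camera images.
- crispbread: Round brown crispbread, rigid, diameter 110 mm, 10 mm thick, about 0.12 kg. The lower edge is bevelled: the flat underside has a radius of 43 mm and rises to the 55 mm rim, which starts 4.5 mm above the underside. Origin: centre of the underside; z up.
- turner: Turner, 0.13 kg. Origin: in the wooden handle's axis, at the place to grip; x along the handle to the blade, z up. Handle: bar 18 mm wide, 20 mm high, x = -75 to 35 mm. Steel blade: flat, parallel to the handle, 2 mm thick, 56 mm wide, x = 55 to 135 mm, underside 45 mm below the origin; a thin neck joins them. Starts level on its rest, within 10 mm of the seat along x.
- turner_tip (a point): Middle of the blade's front edge, on its underside: (135, 0, -45) mm in the turner's frame.
- stone: Dark flat baking stone, fixed, 165 mm long (x) by 170 mm wide, 12 mm thick. Origin: under the middle of its open front edge, at counter height; x points away from the front to the stop. A stop 12 mm high runs along the whole far edge; the other edges are open.
- stone_stop (a point): Foot of the stop, in the middle: on the stone's top face where it meets the stop's front face, (150, 0, 12) mm in the stone's frame. The bread starts 3 to 25 mm short of the stop.
- stand: Steel cooling stand, fixed: two round bars along x, 8 mm thick, 78 mm apart between centres (70 mm free), x = 8 to 142 mm, tops 55 mm above the counter, on four legs. Open between the bars from above, front and back, but for cross bars below 10 mm height. Origin: under the middle of its front, at counter height; x points away from the front.
- stand_top (a point): Middle of the stand, between the bars, at the height of their tops: (75, 0, 55) mm in the stand's frame. Here the centre of the bread's underside is to lie.
- rest: Blue ceramic turner rest, fixed, 235 x 85 mm. A cork pad, top 10 mm above the counter, x = 50 to 145 mm, carries the blade; a splayed fork at x = -55 mm (floor 45 mm above the counter, prongs 20 mm high, 16 mm long) carries the rear of the handle, free at both sides between them. Origin: at counter height under the grip point; x points to the blade end.
- rest_grip (a point): Where the turner's origin lies when the turner is on its rest: (0, 0, 55) mm in the rest's frame, same axes.
- vase: Bystander: grey vase, 84 mm wide, 120 mm high. Origin under its centre.
- bird: Bystander: white ceramic bird, 75 mm high. Origin under its centre.
- mug: Bystander: white mug, 76 mm wide, 85 mm high. Origin under its centre.
- spice_jar: Bystander: amber jar, 48 mm wide, 85 mm high. Origin under its centre.
- bowl: Bystander: blue bowl, 120 mm wide, 50 mm high. Origin under its centre.
- tin: Bystander: green tin, 66 mm wide, 70 mm high. Origin under its centre.
- plant: Bystander: small plant in a terracotta pot, 90 mm wide, 150 mm high. Origin under its centre.
Not all that is in view belongs to the job. Leave any yellow look-alike of the turner alone. There is more than one size of the stone; the one meant has the size given above.

How it is judged:
On the way, in this order (a step that is already met when the one before it is completed fails the run):
1. the turner, held in the gripper, carries the bread at least 50 mm above the stone's top, tilted less than 25 degrees (z of crispbread in the frame of stone_stop above 0.05 m and contact force between crispbread and turner above 0.3 N and contact force between the fingers and turner above 1 N and angle between crispbread's own z axis and vertical below 0.44 rad), for 0.2 s.
2. the bread rests flat on the stand's bars, within 25 mm of the middle, and the turner is off it (z of crispbread in the frame of stand_top between -0.005 and 0.005 m and horizontal distance between crispbread and stand_top below 0.025 m and angle between crispbread's own z axis and vertical below 0.1 rad and contact force between crispbread and turner below 0.05 N and linear speed of crispbread below 0.03 m/s), for 0.2 s.
At the end, for the whole second after the job is handed in: Bread still, face up and flat (0.1 rad) across both bars, within 25 mm of the stand's middle and 5 mm of the bars' tops, clear of the turner. Turner still on its rest: within 25 mm along, 15 mm across, 8 mm in height of its seat, 0.15 rad in direction and 0.12 rad of level (all of step 2 and x of turner in the frame of rest_grip between -0.025 and 0.025 m and y of turner in the frame of rest_grip between -0.015 and 0.015 m and z of turner in the frame of rest_grip between -0.008 and 0.008 m and angle between the x axis of turner and the x axis of rest, either way round below 0.15 rad and angle between turner's own z axis and vertical below 0.12 rad and linear speed of turner below 0.03 m/s); the robot touches nothing.
It fails at once if the turner presses on the stone with more than 35 N (contact force between turner and stone above 35 N).
It fails at once if the fingers touch the bread (contact force between the fingers and crispbread above 0.5 N).
It fails at once if the bread is tipped by more than 40 degrees (angle between crispbread's own z axis and vertical above 0.7 rad).
It fails at once if the bread is dropped or pressed onto the stand with more than 20 N (contact force between crispbread and stand above 20 N).
It fails at once if a bystander is moved by more than 30 mm (distance of any of vase, bird, mug, spice_jar, bowl, tin, plant from where it was at the start of the episode above 0.03 m).
It also fails if it takes over 61 s, if anything falls off the work surface, if the arm or the gripper's body presses on something with over 40 N, if the wrist force passes 120 N, or if a joint passes its speed limit or range.

## Working session

There is one attempt and no reset: what is moved stays moved. The work goes in short steps, Python scripts to look and compute and a tool call to move; the robot and the scene stay as the last step left them, time stands still between calls to the robot, and variables do not carry over. Pictures are saved under pics/ and viewed, and the job is handed in when it is done.

Besides the shell and the picture viewer there is one more tool, called as name(argument=value, ...) on one line, values as JSON. move_arm: Moves the arm, as the interface text tells. Its arguments: {"type":"object","properties":{"increments":{"type":"array","items":{"type":"object","properties":{"claw":{"type":"number"},"tx":{"type":"number"},"ty":{"type":"number"},"tz":{"type":"number"},"ax":{"type":"number"},"ay":{"type":"number"},"az":{"type":"number"}}}},"grip_force":{"type":"number"}},"required":["increments"]}

```bash
mkdir -p pics; python3 - <<'E'
from rig import *
import cv2,numpy as np
s=state();print(s)
for n in ("scene","side"):
    im,d=snapshot(n);cv2.imwrite(f"pics/{n}0.png",im[:,:,::-1]);np.savez(f"{n}0.npz",im=im,d=d)
    i=camera_info(n);print(n,i,(d>0).mean())
E
```

```text
{'t': 0.0, 'joints': array([-9.68362856e-01,  2.55760367e-01,  1.07015400e-01, -5.08559081e-04,
       -1.42390826e+00, -2.84597590e-01]), 'dq': array([-1.08902028e-03,  7.85129958e-06, -1.54297467e-04, -6.38513692e-04,
        8.53144673e-04,  1.72918059e-03]), 'effort': array([-9.63124330e-04, -3.86631274e+01,  2.37934041e+01,  5.36494240e+00,
       -6.19642582e-03, -1.67852249e-05]), 'tcp_pos': array([ 0.17177226, -0.52190292,  0.20008795]), 'eef_rot': array([ 3.13966922e+00, -3.86564774e-05, -2.82383164e+00]), 'force': array([ 0.52046393,  0.59341695, -0.34308728]), 'ft_torque': array([-0.02346807,  0.00567661,  0.02195406]), 'opening': 1.0022012731559207}
scene {'camera_matrix': array([[346.61460338,   0.        , 253.08194276],
       [  0.        , 346.61460338, 196.56840398],
       [  0.        ,   0.        ,   1.        ]]), 'dist_coeffs': array([0.0137301, 0.       , 0.       , 0.       , 0.       ]), 'view': array([[-0.55374774,  0.83247695, -0.01858955,  0.28073829],
       [ 0.45109344,  0.28114403, -0.84703763, -0.15577011],
       [-0.69991296, -0.4774308 , -0.53120776,  1.5251855 ],
       [ 0.        ,  0.        ,  0.        ,  1.        ]])} 0.9959462483723959
side {'camera_matrix': array([[420.59006282,   0.        , 252.40798806],
       [  0.        , 420.59006282, 196.09661092],
       [  0.        ,   0.        ,   1.        ]]), 'dist_coeffs': array([-0.06607653,  0.        ,  0.        ,  0.        ,  0.        ]), 'view': array([[ 0.83715149, -0.54688517,  0.00969519, -0.40625663],
       [-0.27379029, -0.43432111, -0.85813988,  0.19423916],
       [ 0.4735148 ,  0.71573862, -0.51332442,  1.43889789],
       [ 0.        ,  0.        ,  0.        ,  1.        ]])} 0.98468017578125
```

View pics/scene0.png

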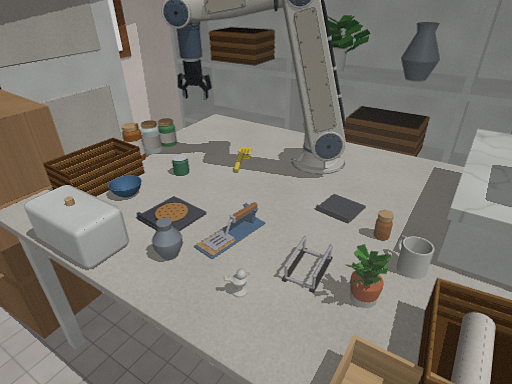

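View pics/side0.png

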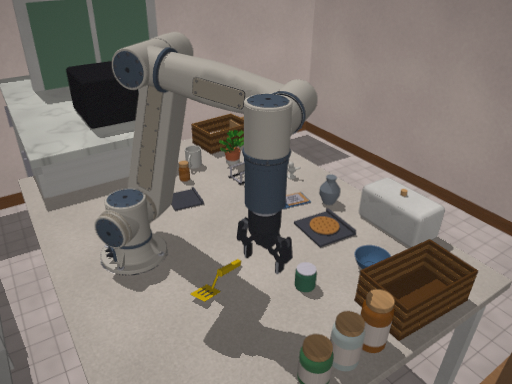

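The scene image shows the bread on its stone at about (172,212) and the blue rest with the turner at (235,230). The stand is at (308,265), the small decoy stone at (340,207), and the vase at (167,240), close to the stone. Next I'll build world point maps from the depth.

```bash
cat > h.py <<'E'
import numpy as np,cv2
from rig import *
def world(n,d,T=None):
    i=camera_info(n);K=i["camera_matrix"];D=i["dist_coeffs"]
    v,u=np.mgrid[0:d.shape[0],0:d.shape[1]]
    p=cv2.undistortPoints(np.stack([u,v],-1).reshape(-1,1,2).astype(np.float64),K,D).reshape(d.shape+(2,))
    c=np.dstack([p[...,0]*d,p[...,1]*d,d])
    if n=="wrist": M=T@i["mount"]
    else: M=np.linalg.inv(i["view"])
    return c@M[:3,:3].T+M[:3,3]
def topdown(P,im,d,x0,x1,y0,y1,res=0.001,zmax=0.3,zmin=-.02):
    m=(d>0)&(P[...,2]<zmax)&(P[...,2]>zmin)
    X=P[m];C=im[m];o=np.argsort(X[:,2]);X=X[o];C=C[o]
    # image: rows = -x (up = +x), cols = -y
    H=int((x1-x0)/res);W=int((y1-y0)/res)
    r=((x1-X[:,0])/res).astype(int);c=((y1-X[:,1])/res).astype(int)
    k=(r>=0)&(r<H)&(c>=0)&(c<W)
    out=np.zeros((H,W,3),np.uint8);hz=np.full((H,W),np.nan)
    out[r[k],c[k]]=C[k];hz[r[k],c[k]]=X[k,2]
    return out,hz
E
python3 - <<'E'
from h import *
z=np.load("scene0.npz");im,d=z["im"],z["d"];P=world("scene",d)
for n,u,v in [("bread",172,212),("stone near",150,215),("handle",243,212),("blade",215,238),("stand bar",290,262),("counter",270,190),("vase",167,225),("bird",240,275),("mug",415,245),("decoy",340,207),("tin",180,160),("jar",384,215),("plant",368,255),("bowl",125,183)]:
    print(n,P[v,u].round(4))
o,_=topdown(P,im,d,.2,.8,-.45,.45,.0015)
cv2.imwrite("pics/td0.png",cv2.dilate(o,np.ones((2,2)))[:,:,::-1])
c=im[185:285,125:345][:,:,::-1];cv2.imwrite("pics/c0.png",cv2.resize(c,None,fx=3.5,fy=3.5,interpolation=cv2.INTER_CUBIC))
E
```

```text
bread [ 0.6498 -0.2328  0.0235]
stone near [ 0.6913 -0.297   0.0119]
handle [0.569  0.0046 0.0633]
blade [ 0.6711 -0.0308  0.0133]
stand bar [0.6303 0.2079 0.0016]
counter [ 0.3205 -0.0465  0.0009]
vase [ 0.796  -0.0871  0.1196]
bird [0.801  0.1584 0.0675]
mug [0.4409 0.49   0.057 ]
decoy [0.3039 0.226  0.0104]
tin [ 0.4067 -0.4209  0.0679]
jar [0.3861 0.3858 0.0855]
plant [0.6263 0.4105 0.1218]
bowl [ 0.6028 -0.5316  0.0227]
```

View pics/td0.png

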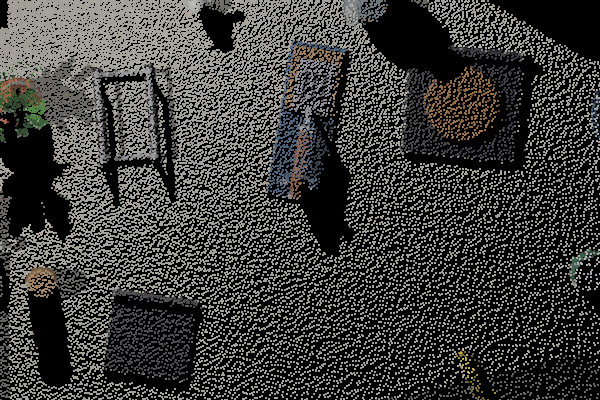

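View pics/c0.png

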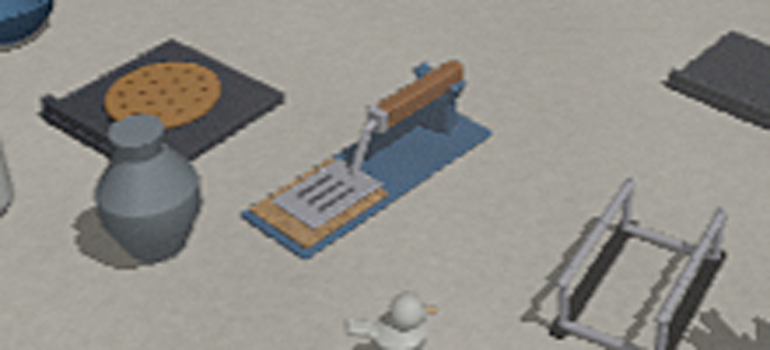

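```bash
cat > meas.py <<'E'
from h import *
def rect(pts):
    (c,s,a)=cv2.minAreaRect((pts*1000).astype(np.float32)); return np.round(c,1),np.round(s,1),round(a,2)
A=[]
for n in("scene","side"):
    z=np.load(n+"0.npz");im,d=z["im"],z["d"];P=world(n,d)
    hsv=cv2.cvtColor(im,cv2.COLOR_RGB2HSV).astype(int);H,S,V=hsv[...,0],hsv[...,1],hsv[...,2]
    X,Y,Z=P[...,0],P[...,1],P[...,2]
    box=lambda x0,x1,y0,y1,z0,z1:(X>x0)&(X<x1)&(Y>y0)&(Y<y1)&(Z>z0)&(Z<z1)
    print("==",n, "counter z",np.median(Z[box(.3,.5,-.1,.1,-.02,.02)]))
    reg=box(.5,.78,-.36,-.12,-.01,.05)
    br=reg&(H>5)&(H<22)&(S>110)&(Z>.014)
    q=P[br];print("bread n",len(q),"z",np.median(q[:,2]).round(4),"mean",q.mean(0).round(4),"minrect",rect(q[:,:2]))
    k=q[np.abs(q[:,2]-.022)<.003][:,:2]
    (c,r)=cv2.minEnclosingCircle((k*1000).astype(np.float32));print(" circle",np.round(c,1),round(r,1))
    st=reg&(Z>.007)&(V<110)&(S<90)&(Z<.015)
    q=P[st];print("stone n",len(q),"z",np.median(q[:,2]).round(4),rect(q[:,:2]))
    q=P[reg&(Z>.019)&(V<110)&(S<90)&~br];print("stop n",len(q),rect(q[:,:2]) if len(q)>4 else None)
    # handle
    h=box(.45,.65,-.08,.1,.05,.085)&(H>3)&(H<20)&(S>70)
    q=P[h];print("handle",len(q),"z90",np.percentile(q[:,2],[50,95]).round(4) if len(q) else None,rect(q[:,:2]) if len(q)>4 else None)
    q=P[h&(Z>.061)]
    if len(q)>4:
        print(" top",rect(q[:,:2]))
    b=box(.58,.76,-.1,.06,.008,.02)&(S<60)&(V>110)
    q=P[b];print("blade",len(q),rect(q[:,:2]) if len(q)>4 else None)
    b=box(.48,.76,-.1,.08,.002,.02)&(((H>95)&(H<125)&(S>80))|((H>5)&(H<22)&(S>80)))
    q=P[b];print("rest",len(q),rect(q[:,:2]) if len(q)>4 else None)
    b=box(.5,.75,.1,.35,.047,.065)
    q=P[b];print("stand",len(q),np.percentile(q[:,2],[5,50,95]).round(4),rect(q[:,:2]))
    A.append(q)
    cv2.imwrite(f"pics/m_{n}.png",((br*255)[...,None]*np.array([0,0,1])+(st*255)[...,None]*np.array([0,1,0])+(h*255)[...,None]*np.array([1,0,0])+(b*120)[...,None]).astype(np.uint8))
q=np.vstack(A);print("stand both",rect(q[:,:2]))
E
python3 meas.py
```

```text
== scene counter z -0.00010105205858601529
bread n 442 z 0.0214 mean [ 0.6439 -0.2403  0.0214] minrect (array([ 642.5, -242.5]), array([100.8, 108.3]), 21.81)
 circle [ 645.  -241.9] 56.5
stone n 639 z 0.0116 (array([ 648.2, -242.2]), array([173.2, 166.4]), 85.3)
stop n 83 (array([ 658.5, -273.2]), array([101.9, 136.9]), 83.36)
handle 168 z90 [0.0631 0.0662] (array([553.2,  -2.5]), array([26.6, 98.6]), 81.29)
 top (array([553.7,   0.6]), array([19.9, 98.6]), 80.87)
blade 281 (array([674.8, -19.4]), array([69.9, 93.1]), 78.77)
rest 649 (array([620.3,  -7.1]), array([ 81.4, 232.7]), 80.44)
stand 226 [0.0509 0.0544 0.0562] (array([628.6, 261.7]), array([139.6,  86.4]), 4.14)
== side counter z -0.000315546787664267
bread n 409 z 0.0216 mean [ 0.6411 -0.2462  0.0215] minrect (array([ 646.4, -242.6]), array([117.5, 107.8]), 35.05)
 circle [ 643.5 -244.5] 56.5
stone n 540 z 0.0121 (array([ 662.1, -223.7]), array([228.1, 204.4]), 81.05)
stop n 153 (array([ 704.7, -257.3]), array([274.3, 114.6]), 48.15)
handle 0 z90 None None
blade 117 (array([670. , -23.5]), array([58.7, 80.7]), 88.74)
rest 89 (array([671.4, -26.3]), array([ 80.6, 111.6]), 80.98)
stand 36 [0.0483 0.0526 0.0571] (array([596.3, 256.3]), array([82.5, 86.8]), 3.77)
stand both (array([626.5, 260.1]), array([144.1,  89.4]), 4.22)
```

```bash
cat >> h.py <<'E'
from scipy.spatial.transform import Rotation as Ro
def pose(s=None):
    s=s or state();T=np.eye(4);T[:3,:3]=Ro.from_euler("xyz",s["eef_rot"]).as_matrix();T[:3,3]=s["tcp_pos"];return T
def tool(p,yaw,pitch=0):  # turner heading yaw (flipped tool: tool x = -turner x); pitch>0 = blade nose up; p=TCP
    Rt=Ro.from_euler("ZY",[yaw,-pitch]).as_matrix()      # turner axes
    T=np.eye(4);T[:3,:3]=np.column_stack([-Rt[:,0],Rt[:,1],-Rt[:,2]]);T[:3,3]=p;return T
def plan(Ts,step=.05,ang=.15,start=None,N=None):
    C=pose() if start is None else start.copy();rows=[]
    for T in Ts:
        A=C.copy();rv=Ro.from_matrix(A[:3,:3].T@T[:3,:3]).as_rotvec()
        n=N or max(1,int(np.ceil(max(np.linalg.norm(T[:3,3]-A[:3,3])/step,np.linalg.norm(rv)/ang))))
        for i in range(1,n+1):
            G=np.eye(4);G[:3,:3]=A[:3,:3]@Ro.from_rotvec(rv*i/n).as_matrix();G[:3,3]=A[:3,3]+(T[:3,3]-A[:3,3])*i/n
            t=C[:3,:3].T@(G[:3,3]-C[:3,3]);a=Ro.from_matrix(C[:3,:3].T@G[:3,:3]).as_rotvec()
            t=t.round(4);a=a.round(4);rows.append((t,a))
            C[:3,3]=C[:3,3]+C[:3,:3]@t;C[:3,:3]=C[:3,:3]@Ro.from_rotvec(a).as_matrix()
    for i,(t,a) in enumerate(rows):
        print(i,"t",t+0.,"a",a+0.)
    print("end",C[:3,3].round(4))
    return C
E
python3 - <<'E'
from h import *
print(camera_info("wrist"))
plan([tool([.575,-.003,.25],-.170)])
E
```

```text
{'camera_matrix': array([[267.23245297,   0.        , 257.71022439],
       [  0.        , 267.23245297, 190.52183267],
       [  0.        ,   0.        ,   1.        ]]), 'dist_coeffs': array([-0.00750368,  0.        ,  0.        ,  0.        ,  0.        ]), 'mount': array([[-8.67000408e-04, -9.65647678e-01, -2.59853438e-01,
         6.63449537e-02],
       [ 9.99999140e-01, -1.09292659e-03,  7.24956189e-04,
        -9.51735905e-04],
       [-9.84052993e-04, -2.59852586e-01,  9.65647796e-01,
        -1.72963938e-01],
       [ 0.00000000e+00,  0.00000000e+00,  0.00000000e+00,
         1.00000000e+00]])}
0 t [-0.0389  0.0262 -0.0035] a [0.0001 0.     0.0348]
1 t [-0.038   0.0276 -0.0035] a [ 0.0001 -0.0001  0.0349]
2 t [-0.0371  0.0289 -0.0036] a [0.0002 0.     0.0348]
3 t [-0.036   0.0301 -0.0035] a [0.0001 0.     0.0348]
4 t [-0.0349  0.0314 -0.0035] a [ 0.0001 -0.0001  0.0349]
5 t [-0.0338  0.0325 -0.0035] a [0.0001 0.     0.0348]
6 t [-0.0327  0.0338 -0.0036] a [ 0.0001 -0.0001  0.0349]
7 t [-0.0314  0.0348 -0.0035] a [0.0002 0.     0.0348]
8 t [-0.0302  0.0359 -0.0035] a [0.0001 0.     0.0348]
9 t [-0.029   0.037  -0.0036] a [ 0.0001 -0.0001  0.0349]
10 t [-0.0277  0.0379 -0.0035] a [0.0001 0.     0.0348]
11 t [-0.0263  0.0389 -0.0036] a [0.0001 0.     0.0348]
12 t [-0.0249  0.0398 -0.0035] a [ 0.0002 -0.0001  0.0349]
13 t [-0.0236  0.0406 -0.0036] a [0.0001 0.     0.0348]
end [ 0.575 -0.003  0.25 ]
```

move_arm(increments=[{"claw":1,"tx":-0.039,"ty":0.026,"tz":-0.0035,"az":0.035},{"claw":1,"tx":-0.038,"ty":0.0275,"tz":-0.0035,"az":0.035},{"claw":1,"tx":-0.037,"ty":0.029,"tz":-0.0035,"az":0.035},{"claw":1,"tx":-0.036,"ty":0.03,"tz":-0.0035,"az":0.035},{"claw":1,"tx":-0.035,"ty":0.0315,"tz":-0.0035,"az":0.035}])

```text
$.increments[0]: bad value
```

move_arm(increments=[{"claw":1,"tx":-0.034,"ty":0.0325,"tz":-0.0035,"az":0.035},{"claw":1,"tx":-0.0325,"ty":0.034,"tz":-0.0035,"az":0.035},{"claw":1,"tx":-0.0315,"ty":0.035,"tz":-0.0035,"az":0.035},{"claw":1,"tx":-0.03,"ty":0.036,"tz":-0.0035,"az":0.035},{"claw":1,"tx":-0.029,"ty":0.037,"tz":-0.0035,"az":0.035}])

```text
$.increments[0]: bad value
```

move_arm(increments=[{"claw":1,"tx":-0.0275,"ty":0.038,"tz":-0.0035,"az":0.035},{"claw":1,"tx":-0.0265,"ty":0.039,"tz":-0.0035,"az":0.035},{"claw":1,"tx":-0.025,"ty":0.04,"tz":-0.0035,"az":0.035},{"claw":1,"tx":-0.0235,"ty":0.0405,"tz":-0.0035,"az":0.035},{"claw":1}])

```text
$.increments[0]: bad value
```

```bash
python3 - <<'E'
from h import *
s=state();print(s["t"],s["tcp_pos"],s["eef_rot"],s["force"])
T=pose(s);im,d=snapshot("wrist");cv2.imwrite("pics/w1.png",im[:,:,::-1]);np.savez("w1.npz",im=im,d=d,T=T)
E
```

```text
0.1 [ 0.17173636 -0.5219714   0.20018854] [ 3.13986000e+00 -8.55547095e-05 -2.82388212e+00] [ 0.23943234 -0.13396676  0.67379194]
```

View pics/w1.png

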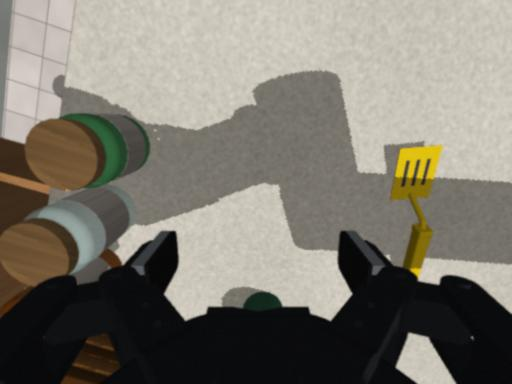

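The moves were refused, probably because every key has to be present. The wrist view so far shows only the jars and the yellow decoy.

move_arm(increments=[{"claw":1,"tx":-0.039,"ty":0.026,"tz":-0.0035,"ax":0,"ay":0,"az":0.035},{"claw":1,"tx":-0.038,"ty":0.0275,"tz":-0.0035,"ax":0,"ay":0,"az":0.035},{"claw":1,"tx":-0.037,"ty":0.029,"tz":-0.0035,"ax":0,"ay":0,"az":0.035},{"claw":1,"tx":-0.036,"ty":0.03,"tz":-0.0035,"ax":0,"ay":0,"az":0.035},{"claw":1,"tx":-0.035,"ty":0.0315,"tz":-0.0035,"ax":0,"ay":0,"az":0.035}])

```text
t: 0.78
tcp_pos: [0.3167, -0.3358, 0.2184]
eef_rot: [3.141, -0.0, -3.0]
force: [0.6, -1.1, 0.6]
opening: 0.998
```

move_arm(increments=[{"claw":1,"tx":-0.034,"ty":0.0325,"tz":-0.0035,"ax":0,"ay":0,"az":0.035},{"claw":1,"tx":-0.0325,"ty":0.034,"tz":-0.0035,"ax":0,"ay":0,"az":0.035},{"claw":1,"tx":-0.0315,"ty":0.035,"tz":-0.0035,"ax":0,"ay":0,"az":0.035},{"claw":1,"tx":-0.03,"ty":0.036,"tz":-0.0035,"ax":0,"ay":0,"az":0.035},{"claw":1,"tx":-0.029,"ty":0.037,"tz":-0.0035,"ax":0,"ay":0,"az":0.035}])

```text
t: 1.4
tcp_pos: [0.4607, -0.1501, 0.236]
eef_rot: [3.141, -0.0, 3.108]
force: [0.7, -0.8, -0.0]
opening: 0.999
```

move_arm(increments=[{"claw":1,"tx":-0.0275,"ty":0.038,"tz":-0.0035,"ax":0,"ay":0,"az":0.035},{"claw":1,"tx":-0.0265,"ty":0.039,"tz":-0.0035,"ax":0,"ay":0,"az":0.035},{"claw":1,"tx":-0.025,"ty":0.04,"tz":-0.0035,"ax":0,"ay":0,"az":0.035},{"claw":1,"tx":-0.0235,"ty":0.0405,"tz":-0.0035,"ax":0,"ay":0,"az":0.035},{"claw":1,"tx":0,"ty":0,"tz":0,"ax":0,"ay":0,"az":0}])

```text
t: 2.02
tcp_pos: [0.5767, -0.0007, 0.2483]
eef_rot: [-3.141, -0.002, 2.972]
force: [-0.5, -1.3, 0.0]
opening: 1.0
```

```bash
python3 - <<'E'
from h import *
s=state();print(s["t"],s["tcp_pos"],s["eef_rot"],s["force"])
T=pose(s);im,d=snapshot("wrist");cv2.imwrite("pics/w1.png",im[:,:,::-1]);np.savez("w1.npz",im=im,d=d,T=T)
E
```

```text
2.025 [ 0.57671344 -0.00071038  0.24827392] [-3.14122471e+00 -2.42520731e-03  2.97195635e+00] [-4.58670263e-01 -1.28086895e+00  5.13941020e-04]
```

View pics/w1.png

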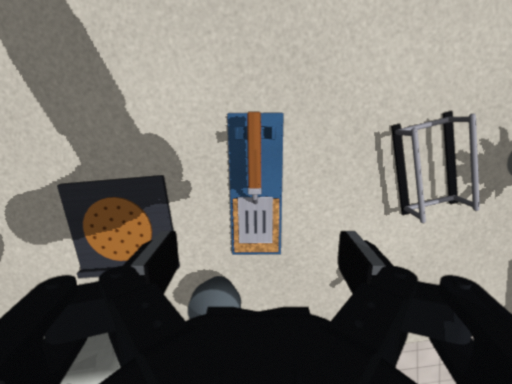

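The wrist view shows the turner vertical at (255,110–240), the bread at (117,228) and the stand at (435,165). I'll measure from it.

```bash
cat > meas2.py <<'E'
from h import *
def rect(pts):
    (c,s,a)=cv2.minAreaRect((pts*1000).astype(np.float32)); return np.round(c,1),np.round(s,1),round(a,2)
z=np.load("w1.npz");im,d,T=z["im"],z["d"],z["T"];P=world("wrist",d,T)
hsv=cv2.cvtColor(im,cv2.COLOR_RGB2HSV).astype(int);H,S,V=hsv[...,0],hsv[...,1],hsv[...,2]
X,Y,Z=P[...,0],P[...,1],P[...,2];fin=np.zeros(d.shape,bool);fin[:225]=1;fin[225:,175:345]=1;fin[290:]=0;fin&=d>0
box=lambda x0,x1,y0,y1,z0,z1:(X>x0)&(X<x1)&(Y>y0)&(Y<y1)&(Z>z0)&(Z<z1)
print("counter",np.median(Z[fin&box(.4,.5,-.1,.1,-.03,.03)]))
f=box(.5,.78,-.36,-.12,-.01,.03)
br=f&(H>5)&(H<22)&(S>110)&(Z>.014)
print("bread",br.sum(),np.median(Z[br]),rect(P[br][:,:2]),np.round(np.array(cv2.minEnclosingCircle((P[br][:,:2]*1000).astype(np.float32))[0]),1))
st=f&(V<70)&(Z>.007)&(Z<.0155)&(S<110)
st=cv2.morphologyEx(st.astype(np.uint8),cv2.MORPH_OPEN,np.ones((3,3)))>0
print("stone",st.sum(),np.median(Z[st]),rect(P[st][:,:2]))
# front edge fit: min X pixels per Y bin
q=P[st];ys=np.arange(-.31,-.17,.005);e=[(y,q[np.abs(q[:,1]-y)<.0025][:,0].min()) for y in ys if (np.abs(q[:,1]-y)<.0025).sum()>3]
print("front edge fit x=a y+b",np.polyfit(*np.array(e).T,1).round(4))
h=fin&box(.45,.66,-.08,.1,.05,.085)&(H>3)&(H<20)&(S>90)
q=P[h];print("handle",h.sum(),np.median(q[:,2]),rect(q[:,:2]))
q=P[h&(Z>.062)];print(" top",rect(q[:,:2]),np.percentile(q[:,2],[5,50,95]))
b=fin&box(.59,.76,-.09,.06,.004,.03)&(S<60)&(V>100)
n,l,stt,_=cv2.connectedComponentsWithStats(b.astype(np.uint8));k=1+np.argmax(stt[1:,4]);q=P[l==k];print("blade",len(q),np.median(q[:,2]),rect(q[:,:2]))
b=fin&box(.44,.76,-.1,.08,.0,.02)&(((H>95)&(H<125)&(S>80)))
q=P[b];print("blue",len(q),np.median(q[:,2]),rect(q[:,:2]))
b=fin&box(.44,.76,-.1,.08,.005,.02)&(H>5)&(H<22)&(S>80)
q=P[b];print("cork",len(q),np.median(q[:,2]),rect(q[:,:2]))
b=box(.5,.75,.15,.35,.049,.065)&(d>0)
q=P[b];print("stand",len(q),np.median(q[:,2]),rect(q[:,:2]))
for lo,hi in((.17,.262),(.262,.35)):
    k=q[(q[:,1]>lo)&(q[:,1]<hi)]
    print(" bar",len(k),np.polyfit(k[:,0],k[:,1],1).round(4),"x",k[:,0].min().round(4),k[:,0].max().round(4),"y at .627",np.polyval(np.polyfit(k[:,0],k[:,1],1),.627).round(4))
E
python3 meas2.py
python3 - <<'E'
import cv2
im=cv2.imread("pics/w1.png");cv2.imwrite("pics/w1c.png",cv2.resize(im[100:260,210:300],None,fx=3.7,fy=3.7,interpolation=cv2.INTER_CUBIC))
E
```

```text
counter -4.559993843550325e-05
bread 3260 0.021768877643743828 (array([ 640.1, -246.1]), array([100.8, 109.3]), 32.03) [ 643.2 -244.3]
stone 4346 0.01177011326251931 (array([ 638.1, -244.3]), array([169.7, 152.1]), 85.2)
front edge fit x=a y+b [0.0846 0.5828]
handle 947 0.0648941906223533 (array([551.1,  -2.4]), array([16.1, 99.4]), 80.35)
 top (array([551.1,  -2.4]), array([16.1, 99.4]), 80.36) [0.06330195 0.06489874 0.0661293 ]
blade 1376 0.011953662394888626 (array([668. , -21.4]), array([56.6, 79.3]), 79.71)
blue 3133 0.006012528906874315 (array([616.4, -12.1]), array([ 83.1, 232.1]), 80.62)
cork 851 0.010021763911852943 (array([679. , -22.7]), array([74.5, 93.1]), 80.26)
stand 1336 0.054194620909954805 (array([624.8, 258.5]), array([141.5,  86.4]), 3.78)
 bar 624 [0.0756 0.1718] x 0.5581 0.6978 y at .627 0.2192
 bar 712 [0.0736 0.2504] x 0.5517 0.6926 y at .627 0.2965
```

View pics/w1c.png

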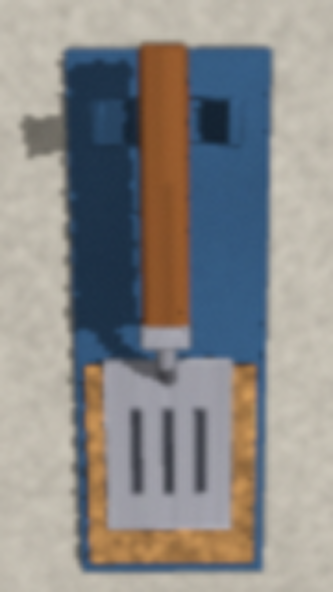

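Handle yaw is about -9.6° and the turner's origin is about (0.575, -0.006), 8 mm short of its seat. Next is the descent to grasp.

```bash
python3 - <<'E'
from h import *
plan([tool([.5748,-.006,.08],-.168),tool([.5748,-.006,.036],-.168)],step=.045)
E
```

```text
0 t [ 0.     -0.001   0.0422] a [-0.0002 -0.0005 -0.0006]
1 t [ 0.0001 -0.001   0.0422] a [-0.0001 -0.0005 -0.0005]
2 t [ 0.0001 -0.001   0.0422] a [-0.0002 -0.0005 -0.0006]
3 t [ 0.0001 -0.001   0.0422] a [-0.0001 -0.0004 -0.0006]
4 t [0.    0.    0.044] a [0. 0. 0.]
end [ 0.5748 -0.006   0.036 ]
```

move_arm(increments=[{"claw":1,"tx":0,"ty":-0.001,"tz":0.042,"ax":0,"ay":-0.0005,"az":-0.0005},{"claw":1,"tx":0,"ty":-0.001,"tz":0.042,"ax":0,"ay":-0.0005,"az":-0.0005},{"claw":1,"tx":0,"ty":-0.001,"tz":0.042,"ax":0,"ay":-0.0005,"az":-0.0005},{"claw":1,"tx":0,"ty":-0.001,"tz":0.042,"ax":0,"ay":-0.0005,"az":-0.0005},{"claw":1,"tx":0,"ty":0,"tz":0.044,"ax":0,"ay":0,"az":0}])

```text
t: 2.7
tcp_pos: [0.5747, -0.0083, 0.0373]
eef_rot: [3.141, 0.003, 2.971]
force: [0.4, 0.1, 0.0]
opening: 1.005
```

```bash
python3 - <<'E'
from h import *
s=state();print(s["t"],s["tcp_pos"],s["eef_rot"],s["force"],s["dq"].round(3))
T=pose(s);im,d=snapshot("wrist");cv2.imwrite("pics/w2.png",im[:,:,::-1])
plan([tool([.5748,-.006,.036],-.168)])
E
```

```text
2.7 [ 0.57472809 -0.00829472  0.03727617] [3.14144326e+00 2.87154035e-03 2.97055164e+00] [0.35111171 0.08114111 0.01008088] [ 0.     0.314 -0.509 -0.001  0.82   0.   ]
0 t [-0.0042  0.0031 -0.0053] a [-0.0017 -0.0079 -0.0046]
end [ 0.5748 -0.006   0.036 ]
```

View pics/w2.png

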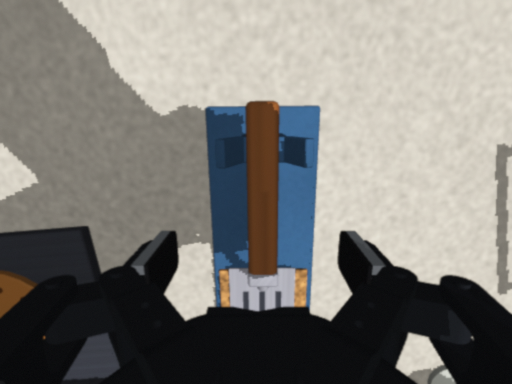

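```bash
python3 - <<'E'
from h import *
for i in range(2): snapshot("side")
s=state();print(s["t"],s["tcp_pos"],s["eef_rot"],s["force"],s["dq"].round(3))
plan([tool([.5748,-.006,.036],-.168)])
E
```

```text
2.85 [ 0.57315229 -0.00840517  0.03670239] [-3.13948345e+00 -2.35347545e-03  2.97064865e+00] [-0.52563002  0.57933766  1.23866157] [ 0.004 -0.042  0.082  0.029 -0.02  -0.001]
0 t [-0.0012  0.0027  0.0007] a [-0.0021 -0.0024 -0.0029]
end [ 0.5748 -0.0059  0.036 ]
```

move_arm(grip_force=100, increments=[{"claw":1,"tx":-0.001,"ty":0.0025,"tz":0.0005,"ax":0,"ay":0,"az":-0.003},{"claw":0,"tx":0,"ty":0,"tz":0,"ax":0,"ay":0,"az":0},{"claw":0,"tx":0,"ty":0,"tz":0,"ax":0,"ay":0,"az":0},{"claw":0,"tx":0,"ty":0,"tz":0,"ax":0,"ay":0,"az":0},{"claw":0,"tx":0,"ty":0,"tz":0,"ax":0,"ay":0,"az":0}])

```text
t: 3.48
tcp_pos: [0.5767, -0.0048, 0.0377]
eef_rot: [3.142, 0.002, 2.974]
force: [0.5, 0.1, 0.5]
opening: 0.143
```

move_arm(increments=[{"claw":0,"tx":0,"ty":0,"tz":0,"ax":0,"ay":0,"az":0},{"claw":0,"tx":0,"ty":0,"tz":0,"ax":0,"ay":0,"az":0},{"claw":0,"tx":0,"ty":0,"tz":0,"ax":0,"ay":0,"az":0},{"claw":0,"tx":0,"ty":0,"tz":0,"ax":0,"ay":0,"az":0},{"claw":0,"tx":0,"ty":0,"tz":0,"ax":0,"ay":0,"az":0}])

```text
t: 4.1
tcp_pos: [0.5767, -0.0048, 0.0375]
eef_rot: [-3.142, 0.002, 2.974]
force: [-0.0, 0.4, 0.6]
opening: 0.0
```

```bash
python3 - <<'E'
from h import *
s=state();print(s["t"],s["tcp_pos"],s["eef_rot"],s["force"],s["dq"].round(3),s["opening"])
T=pose(s);im,d=snapshot("wrist");cv2.imwrite("pics/w3.png",im[:,:,::-1]);np.savez("w3.npz",im=im,d=d,T=T)
print("lift plan")
plan([tool(s["tcp_pos"]+[0,0,.14],-.168)],step=.03)
E
```

```text
4.1 [ 0.57666078 -0.00484723  0.03748271] [-3.14157659e+00  2.00062562e-03  2.97440869e+00] [-0.0153107   0.37801725  0.57416545] [-0.    -0.     0.    -0.001 -0.001  0.   ] 5.213113786057975e-05
lift plan
0 t [-0.0001  0.     -0.028 ] a [0.     0.0004 0.0002]
1 t [ 0.     0.    -0.028] a [0.     0.0004 0.0001]
2 t [ 0.     0.    -0.028] a [0.     0.0004 0.0002]
3 t [-0.0001  0.     -0.028 ] a [0.     0.0004 0.0001]
4 t [ 0.     0.    -0.028] a [0.     0.0004 0.0002]
end [ 0.5767 -0.0049  0.1775]
```

View pics/w3.png

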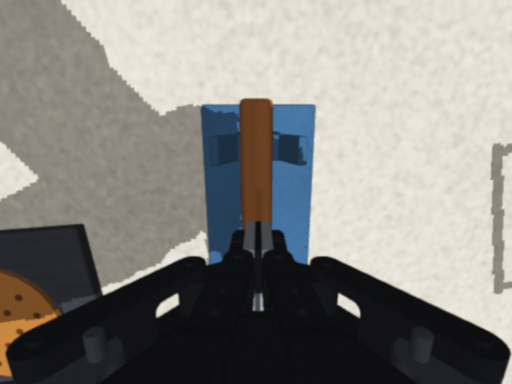

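The opening reads 0.0, so the fingers closed without the handle between them. I need to see why.

```bash
python3 - <<'E'
from h import *
z=np.load("w3.npz");P=world("wrist",z["d"],z["T"])
for u,v in [(256,110),(256,150),(256,200),(256,215),(256,219),(246,240),(270,240),(245,260),(258,300)]:print(u,v,P[v,u].round(4),z["im"][v,u])
im,d=snapshot("scene");cv2.imwrite("pics/s3.png",cv2.resize(im[130:280,160:320][:,:,::-1],None,fx=4,fy=4,interpolation=cv2.INTER_CUBIC))
np.savez("s3.npz",im=im,d=d)
E
```

```text
256 110 [0.507  0.0049 0.0651] [104  63  33]
256 150 [0.5274 0.0014 0.0653] [103  63  33]
256 200 [ 0.5556 -0.0034  0.0643] [96 57 31]
256 215 [ 0.5647 -0.005   0.064 ] [97 58 32]
256 219 [ 0.5668 -0.0053  0.0647] [95 57 31]
246 240 [ 0.5643 -0.0094  0.0963] [70 74 76]
270 240 [0.5664 0.0016 0.0958] [69 73 75]
245 260 [ 0.5642 -0.0091  0.1147] [15 15 17]
258 300 [ 0.6606 -0.0199  0.0127] [69 72 82]
```

View pics/s3.png

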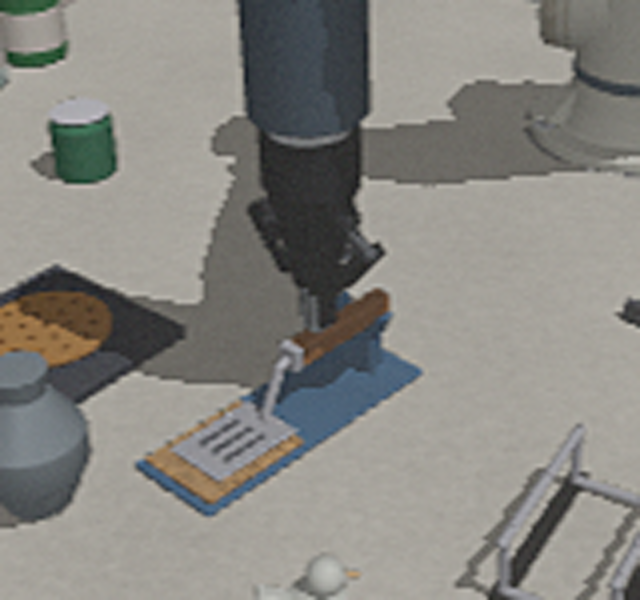

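The scene view shows the fingers standing around the handle, and the wrist view shows a gap between them, so the opening reading is ambiguous. I'll test with a small lift.

move_arm(increments=[{"claw":0,"tx":0,"ty":0,"tz":-0.008,"ax":0,"ay":0,"az":0},{"claw":0,"tx":0,"ty":0,"tz":-0.008,"ax":0,"ay":0,"az":0},{"claw":0,"tx":0,"ty":0,"tz":-0.008,"ax":0,"ay":0,"az":0},{"claw":0,"tx":0,"ty":0,"tz":-0.008,"ax":0,"ay":0,"az":0},{"claw":0,"tx":0,"ty":0,"tz":0,"ax":0,"ay":0,"az":0}])

```text
t: 4.82
tcp_pos: [0.5772, -0.0048, 0.0705]
eef_rot: [3.141, 0.004, 2.974]
force: [-0.0, -0.5, -0.1]
opening: 0.005
```

```bash
python3 - <<'E'
from h import *
s=state();print(s["tcp_pos"],s["force"],s["opening"]);T=pose(s)
im,d=snapshot("wrist");P=world("wrist",d,T)
for u,v in [(256,110),(256,150),(256,200),(258,300)]:print(u,v,P[v,u].round(4),im[v,u])
cv2.imwrite("pics/w4.png",im[:,:,::-1])
im,d=snapshot("scene");cv2.imwrite("pics/s4.png",cv2.resize(im[130:280,160:320][:,:,::-1],None,fx=4,fy=4,interpolation=cv2.INTER_CUBIC))
E
```

```text
[ 0.57719356 -0.00475044  0.07046188] [-0.01894652 -0.53664638 -0.12471987] 0.005136198990915492
256 110 [0.5066 0.005  0.0644] [173 106  55]
256 150 [0.5317 0.0007 0.0654] [99 60 30]
256 200 [ 0.5658 -0.0051  0.0653] [92 55 29]
258 300 [ 0.6863 -0.024   0.0126] [72 75 83]
```

View pics/s4.png

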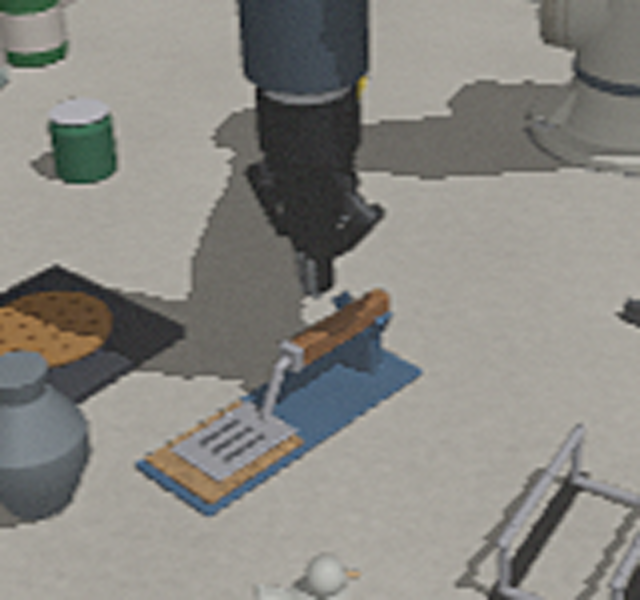

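View pics/w4.png

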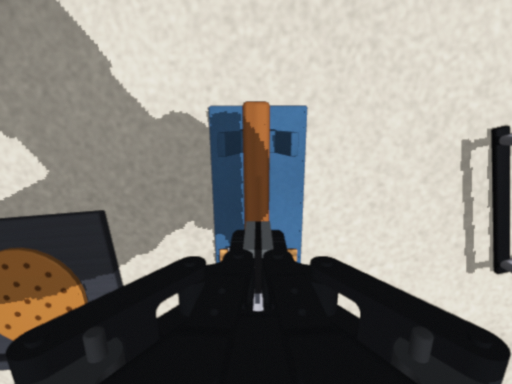

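```bash
python3 - <<'E'
from h import *
s=state();print(s["tcp_pos"],s["t"])
im,d=snapshot("scene");P=world("scene",d)
Z=P[...,2];m=(np.abs(P[...,0]-.577)<.04)&(np.abs(P[...,1]+.005)<.05)&(Z>.075)&(Z<.2)&(d>0)
v,u=np.nonzero(m);print(len(v))
for a in range(v.max()-14,v.max()+1):
    k=v==a
    if k.any():print(a,u[k].min(),u[k].max(),P[a,u[k]].mean(0).round(4),im[a,u[k]].mean(0).round())
im,d=snapshot("side");P=world("side",d)
cv2.imwrite("pics/d5.png",cv2.resize(im[120:300,200:330][:,:,::-1],None,fx=3.3,fy=3.3))
E
```

```text
[ 0.57647018 -0.00480813  0.06942305] 4.925
439
190 233 250 [0.5879 0.0161 0.1574] [52. 52. 51.]
191 233 249 [0.5879 0.0142 0.1533] [55. 54. 53.]
192 234 247 [0.589  0.013  0.1501] [46. 46. 46.]
193 235 245 [0.5896 0.0114 0.1464] [52. 52. 52.]
194 235 244 [0.5878 0.0081 0.1409] [64. 62. 62.]
195 235 243 [0.5827 0.0023 0.1328] [73. 73. 72.]
196 235 243 [0.5834 0.0026 0.1297] [70. 70. 70.]
197 235 243 [0.5832 0.0023 0.1259] [67. 68. 67.]
198 235 243 [0.5833 0.0022 0.1224] [67. 67. 67.]
199 235 243 [0.5842 0.0027 0.1194] [67. 67. 67.]
200 235 243 [0.5828 0.001  0.1145] [71. 73. 72.]
201 236 243 [0.5833 0.0036 0.112 ] [66. 66. 66.]
202 236 242 [0.585  0.0027 0.109 ] [68. 70. 70.]
203 236 241 [0.5841 0.     0.1039] [80. 82. 82.]
204 238 239 [0.5862 0.0014 0.1019] [108. 110. 109.]
```

View pics/d5.png

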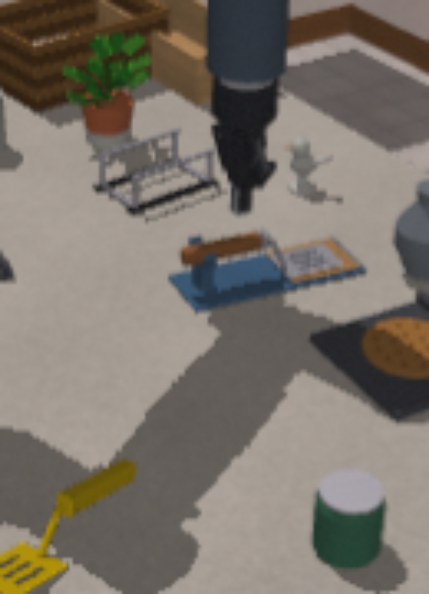

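The cause is clear from two independent readings, scene depth and the wrist row. The real fingertips sit about 32 mm behind the reported TCP: the tips were at z≈0.101 with the TCP reported at 0.069. The turner hasn't moved. I'll allow for the offset and regrasp lower.

move_arm(increments=[{"claw":1,"tx":0,"ty":0,"tz":-0.005,"ax":0,"ay":0,"az":0},{"claw":1,"tx":0,"ty":0,"tz":0,"ax":0,"ay":0,"az":0},{"claw":1,"tx":0,"ty":0,"tz":0,"ax":0,"ay":0,"az":0},{"claw":1,"tx":0,"ty":0,"tz":0,"ax":0,"ay":0,"az":0},{"claw":1,"tx":0.001,"ty":-0.001,"tz":0,"ax":0,"ay":0,"az":0}])

```text
t: 5.65
tcp_pos: [0.5754, -0.0057, 0.0744]
eef_rot: [-3.142, 0.002, 2.975]
force: [-0.5, -0.5, 0.1]
opening: 0.999
```

```bash
python3 - <<'E'
from h import *
s=state();print(s["tcp_pos"],s["eef_rot"],s["opening"],s["t"])
im,d=snapshot("wrist");cv2.imwrite("pics/w6.png",im[:,:,::-1]);P=world("wrist",d,pose(s))
for r in range(225,290,5):
    print(r,[(c,P[r,c].round(3).tolist()) for c in (165,172,340,350)])
plan([tool([.5755,-.006,.004],-.168)])
E
```

```text
[ 0.57538085 -0.00565425  0.07439072] [-3.14154012e+00  1.89769555e-03  2.97450916e+00] 0.9990627630901595 5.65
225 [(165, [0.596, -0.104, -0.0]), (172, [0.597, -0.097, 0.0]), (340, [0.625, 0.068, -0.0]), (350, [0.626, 0.078, 0.0])]
230 [(165, [0.601, -0.105, -0.0]), (172, [0.602, -0.098, -0.0]), (340, [0.63, 0.067, 0.0]), (350, [0.632, 0.077, -0.0])]
235 [(165, [0.556, -0.049, 0.128]), (172, [0.559, -0.048, 0.124]), (340, [0.575, 0.037, 0.119]), (350, [0.571, 0.039, 0.128])]
240 [(165, [0.557, -0.047, 0.134]), (172, [0.561, -0.048, 0.125]), (340, [0.577, 0.036, 0.12]), (350, [0.572, 0.038, 0.132])]
245 [(165, [0.559, -0.048, 0.134]), (172, [0.563, -0.048, 0.126]), (340, [0.58, 0.036, 0.12]), (350, [0.573, 0.037, 0.135])]
250 [(165, [0.561, -0.048, 0.135]), (172, [0.566, -0.049, 0.125]), (340, [0.582, 0.035, 0.122]), (350, [0.575, 0.036, 0.136])]
255 [(165, [0.563, -0.048, 0.136]), (172, [0.568, -0.049, 0.126]), (340, [0.584, 0.035, 0.123]), (350, [0.577, 0.036, 0.136])]
260 [(165, [0.565, -0.048, 0.137]), (172, [0.57, -0.049, 0.127]), (340, [0.586, 0.034, 0.124]), (350, [0.579, 0.036, 0.137])]
265 [(165, [0.567, -0.048, 0.138]), (172, [0.572, -0.05, 0.128]), (340, [0.589, 0.034, 0.124]), (350, [0.582, 0.036, 0.136])]
270 [(165, [0.569, -0.049, 0.138]), (172, [0.575, -0.05, 0.13]), (340, [0.591, 0.033, 0.126]), (350, [0.583, 0.035, 0.139])]
275 [(165, [0.572, -0.049, 0.139]), (172, [0.577, -0.051, 0.129]), (340, [0.681, 0.063, 0.0]), (350, [0.585, 0.034, 0.14])]
280 [(165, [0.574, -0.05, 0.139]), (172, [0.657, -0.112, 0.0]), (340, [0.687, 0.062, 0.001]), (350, [0.588, 0.034, 0.139])]
285 [(165, [0.576, -0.05, 0.14]), (172, [0.664, -0.114, -0.001]), (340, [0.693, 0.062, 0.0]), (350, [0.59, 0.034, 0.14])]
0 t [-0.0001 -0.0001  0.0352] a [0.     0.0009 0.0004]
1 t [-0.0002 -0.0001  0.0352] a [-0.0001  0.0009  0.0004]
end [ 0.5755 -0.006   0.004 ]
```

View pics/w6.png

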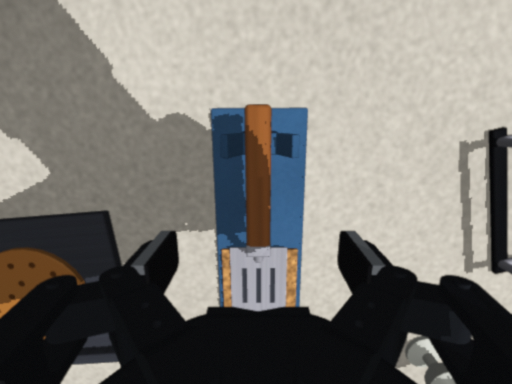

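Open, the tips are about 44 mm behind the TCP (31 + 13), which agrees, and the handle is centred at column 258. Now descend and close.

move_arm(grip_force=100, increments=[{"claw":1,"tx":0,"ty":0,"tz":0.025,"ax":0,"ay":0.001,"az":0.0005},{"claw":1,"tx":0,"ty":0,"tz":0.025,"ax":0,"ay":0.001,"az":0},{"claw":1,"tx":0,"ty":0,"tz":0.02,"ax":0,"ay":0,"az":0},{"claw":1,"tx":0,"ty":0,"tz":0,"ax":0,"ay":0,"az":0},{"claw":0,"tx":0,"ty":0,"tz":0,"ax":0,"ay":0,"az":0}])

```text
t: 6.32
tcp_pos: [0.5762, -0.0057, 0.0054]
eef_rot: [3.141, 0.001, 2.974]
force: [-1.0, 1.0, -0.0]
opening: 0.818
```

move_arm(increments=[{"claw":0,"tx":0,"ty":0,"tz":0,"ax":0,"ay":0,"az":0},{"claw":0,"tx":0,"ty":0,"tz":0,"ax":0,"ay":0,"az":0},{"claw":0,"tx":0,"ty":0,"tz":0,"ax":0,"ay":0,"az":0},{"claw":0,"tx":0,"ty":0,"tz":0,"ax":0,"ay":0,"az":0},{"claw":0,"tx":0,"ty":0,"tz":0,"ax":0,"ay":0,"az":0}])

```text
t: 6.95
tcp_pos: [0.5759, -0.0056, 0.0052]
eef_rot: [3.141, 0.001, 2.974]
force: [-2.6, 1.1, 5.2]
opening: 0.192
```

```bash
python3 - <<'E'
from h import *
s=state();print(s["t"],s["tcp_pos"],s["eef_rot"],s["force"],s["opening"])
E
```

```text
6.95 [ 0.57590293 -0.00560378  0.00520818] [3.14139396e+00 1.04195720e-03 2.97417830e+00] [-2.62989183  1.13038317  5.17507202] 0.19172445697961268
```

The turner is gripped, with the opening at 0.19 (about 17 mm). Now lift it straight up and check how it sits in the hand.

move_arm(increments=[{"claw":0,"tx":0,"ty":0,"tz":-0.02,"ax":0,"ay":0,"az":0},{"claw":0,"tx":0,"ty":0,"tz":-0.03,"ax":0,"ay":0,"az":0},{"claw":0,"tx":0,"ty":0,"tz":-0.03,"ax":0,"ay":0,"az":0},{"claw":0,"tx":0,"ty":0,"tz":-0.02,"ax":0,"ay":0,"az":0},{"claw":0,"tx":0,"ty":0,"tz":0,"ax":0,"ay":0,"az":0}])

```text
t: 7.58
tcp_pos: [0.5763, -0.0055, 0.1054]
eef_rot: [3.14, 0.002, 2.974]
force: [0.5, -0.4, -2.0]
opening: 0.196
```

```bash
cat > inhand.py <<'E'
from h import *
import sys
# blade plane in scene view: grey pixels near expected blade position
def inhand(save=None):
    s=state();T=pose(s)
    im,d=snapshot("scene");P=world("scene",d)
    hsv=cv2.cvtColor(im,cv2.COLOR_RGB2HSV).astype(int)
    # tool coords of points; turner coords = (-x, y, -(z)) relative to TCP
    q=(P-T[:3,3])@T[:3,:3];U=np.dstack([-q[...,0],q[...,1],-q[...,2]])
    m=(d>0)&(hsv[...,1]<70)&(hsv[...,2]>60)&(U[...,0]>45)&(U[...,0]>.045)
    m=(d>0)&(hsv[...,1]<60)&(hsv[...,2]>70)&(U[...,0]>.045)&(U[...,0]<.15)&(np.abs(U[...,1])<.045)&(np.abs(U[...,2]-.007)<.012)
    n,l,st,_=cv2.connectedComponentsWithStats(m.astype(np.uint8));k=1+np.argmax(st[1:,4]);m=l==k
    B=U[m];print("t",s["t"],"blade px",len(B))
    (c,sz,a)=cv2.minAreaRect((B[:,:2]*1000).astype(np.float32));print("rect in tool(turner axes) mm",np.round(c,1),np.round(sz,1),round(a,2))
    A=np.c_[B[:,:2],np.ones(len(B))];co=np.linalg.lstsq(A,B[:,2],rcond=None)[0]
    r=B[:,2]-A@co;g=np.abs(r)<.003;co=np.linalg.lstsq(A[g],B[g,2],rcond=None)[0]
    print("blade top plane slope x,y",co[:2].round(4),"z at x=.095:",(co@[.095,0,1]).round(4),"rms",np.std(r[g]).round(4))
    if save: cv2.imwrite(save,cv2.resize(im[130:280,130:330][:,:,::-1],None,fx=3.5,fy=3.5,interpolation=cv2.INTER_CUBIC))
    return s
if __name__=="__main__":
    s=inhand(sys.argv[1] if len(sys.argv)>1 else None);print(s["tcp_pos"],s["eef_rot"],s["opening"],s["force"])
E
python3 inhand.py pics/s7.png
```

```text
t 7.575 blade px 316
rect in tool(turner axes) mm [94.   2.2] [81.7 58. ] 1.95
blade top plane slope x,y [-0.006   0.0048] z at x=.095: 0.0064 rms 0.0011
[ 0.57627885 -0.00548534  0.10540423] [3.14049846e+00 2.31966250e-03 2.97380369e+00] 0.19572421918798485 [ 0.4524358  -0.3887167  -2.02370916]
```

View pics/s7.png

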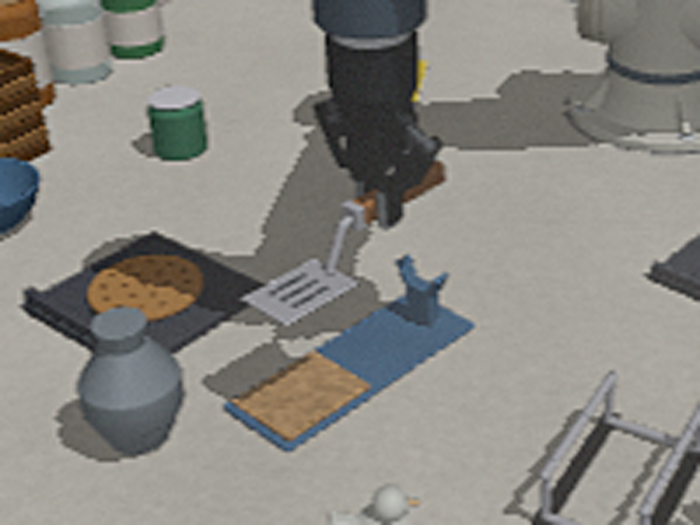

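The turner hangs level (slope -0.006), with the blade underside 4.5 mm above the reported TCP height and the tip 134 mm ahead. Next I go to the pre-insertion pose in front of the bread.

```bash
python3 - <<'E'
from h import *
C=plan([tool([.439,-.2265,.105],-.084,-.04)],step=.05)
print((C@[-.134,0,-.0045,1])[:3])
E
```

```text
0 t [ 0.0162 -0.0401 -0.0002] a [ 0.0004  0.0066 -0.014 ]
1 t [ 0.0168 -0.0399 -0.0001] a [ 0.0003  0.0066 -0.014 ]
2 t [ 0.0174 -0.0396  0.0001] a [ 0.0004  0.0066 -0.014 ]
3 t [ 0.0179 -0.0394  0.0002] a [ 0.0004  0.0066 -0.014 ]
4 t [ 0.0184 -0.0392  0.0003] a [ 0.0004  0.0066 -0.014 ]
5 t [ 0.019  -0.0389  0.0005] a [ 0.0003  0.0066 -0.014 ]
end [ 0.439  -0.2265  0.105 ]
[ 0.57259317 -0.23778279  0.10409065]
```

move_arm(increments=[{"claw":0,"tx":0.016,"ty":-0.04,"tz":0,"ax":0.0004,"ay":0.0066,"az":-0.014},{"claw":0,"tx":0.017,"ty":-0.04,"tz":0,"ax":0.0004,"ay":0.0066,"az":-0.014},{"claw":0,"tx":0.0175,"ty":-0.0395,"tz":0,"ax":0.0004,"ay":0.0066,"az":-0.014},{"claw":0,"tx":0.018,"ty":-0.0395,"tz":0,"ax":0.0004,"ay":0.0066,"az":-0.014},{"claw":0,"tx":0.0185,"ty":-0.039,"tz":0,"ax":0.0004,"ay":0.0066,"az":-0.014}])

```text
t: 8.25
tcp_pos: [0.4598, -0.1904, 0.104]
eef_rot: [-3.141, -0.036, 3.044]
force: [1.5, -0.6, -1.7]
opening: 0.191
```

move_arm(increments=[{"claw":0,"tx":0.019,"ty":-0.039,"tz":0,"ax":0.0004,"ay":0.0066,"az":-0.014},{"claw":0,"tx":0,"ty":0,"tz":0.02,"ax":0,"ay":0,"az":0},{"claw":0,"tx":0,"ty":0,"tz":0.02,"ax":0,"ay":0,"az":0},{"claw":0,"tx":0,"ty":0,"tz":0.02,"ax":0,"ay":0,"az":0},{"claw":0,"tx":0,"ty":0,"tz":0,"ax":0,"ay":0,"az":0}])

```text
t: 8.88
tcp_pos: [0.4342, -0.2258, 0.0438]
eef_rot: [3.141, -0.046, 3.057]
force: [-0.4, 0.6, -1.4]
opening: 0.19
```

```bash
python3 inhand.py pics/s8.png; python3 - <<'E'
from h import *
s=state();T=pose(s);im,d=snapshot("wrist");cv2.imwrite("pics/w8.png",im[:,:,::-1]);P=world("wrist",d,T)
hsv=cv2.cvtColor(im,cv2.COLOR_RGB2HSV).astype(int);H,S=hsv[...,0],hsv[...,1]
print("TCP",s["tcp_pos"],"tip",(T@[-.134,0,-.0045,1])[:3])
C=plan([tool([.439,-.2265,.018],-.084,-.04)],step=.01)
E
```

```text
t 8.875 blade px 179
rect in tool(turner axes) mm [94.9  3. ] [82.  58.5] 0.61
blade top plane slope x,y [-0.0076  0.002 ] z at x=.095: 0.0062 rms 0.0013
[ 0.43415514 -0.22583303  0.04380933] [ 3.14110856 -0.0458922   3.05736076] 0.1895868293965941 [-0.35815569  0.56476657 -1.35477155]
TCP [ 0.43544632 -0.22628242  0.04522095] tip [ 0.56904523 -0.23750513  0.04394335]
0 t [-0.0013  0.0001  0.0094] a [-0.0003 -0.0003  0.0001]
1 t [-0.0012  0.0001  0.0093] a [-0.0003 -0.0003  0.0002]
2 t [-0.0012  0.      0.0094] a [-0.0003 -0.0003  0.0001]
end [ 0.4389 -0.2265  0.018 ]
```

View pics/s8.png

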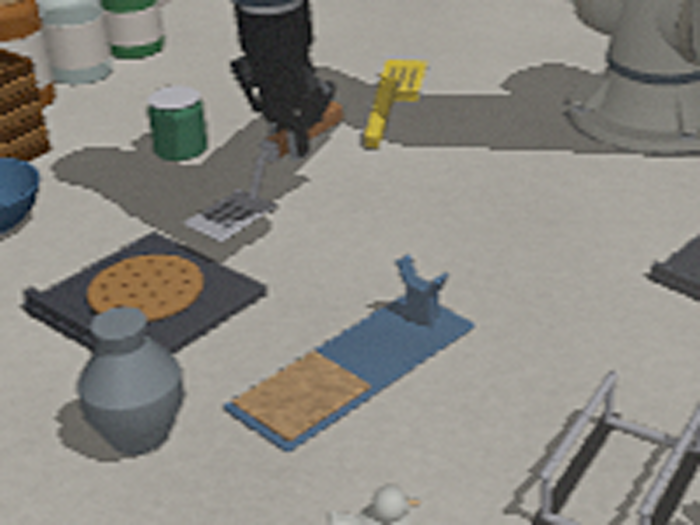

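View pics/w8.png

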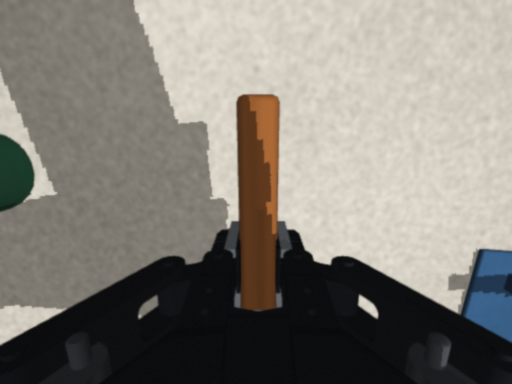

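The blade is in front of the stone and aligned with the bread in the same camera: both offsets are about +2–3 mm. Now approach the stone surface.

move_arm(increments=[{"claw":0,"tx":-0.0015,"ty":0,"tz":0.01,"ax":0,"ay":0,"az":0},{"claw":0,"tx":-0.001,"ty":0,"tz":0.01,"ax":0,"ay":0,"az":0},{"claw":0,"tx":-0.001,"ty":0,"tz":0.007,"ax":0,"ay":0,"az":0},{"claw":0,"tx":0,"ty":0,"tz":0,"ax":0,"ay":0,"az":0},{"claw":0,"tx":0,"ty":0,"tz":0,"ax":0,"ay":0,"az":0}])

```text
t: 9.6
tcp_pos: [0.4393, -0.2268, 0.0195]
eef_rot: [-3.141, -0.039, 3.058]
force: [0.1, 0.5, -1.4]
opening: 0.195
```

```bash
python3 inhand.py pics/s9.png; python3 - <<'E'
from h import *
s=state();T=pose(s);print("TCP",s["tcp_pos"],"tip",(T@[-.134,0,-.0045,1])[:3],s["force"],s["eef_rot"])
im=cv2.imread("pics/s9.png")
E
```

```text
t 9.6 blade px 232
rect in tool(turner axes) mm [100.    0.3] [89.5 98.5] 89.87
blade top plane slope x,y [-0.0793 -0.0129] z at x=.095: 0.0056 rms 0.0018
[ 0.43932786 -0.22678744  0.01954806] [-3.14068107 -0.03932347  3.05796971] 0.19512751318731766 [ 0.12040962  0.53700249 -1.40034882]
TCP [ 0.43938704 -0.22679171  0.01966259] tip [ 0.57299277 -0.23798177  0.01892701] [ 0.27293065 -0.08108697 -1.73997542] [-3.14068239 -0.03905583  3.0580028 ]
```

View pics/s9.png

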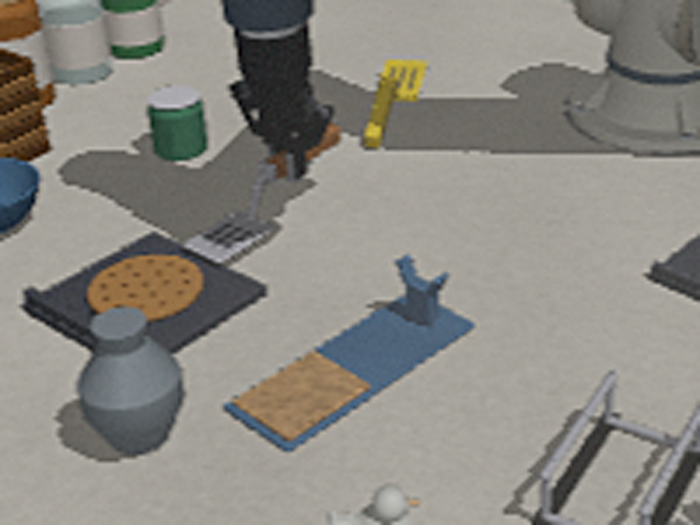

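The tip is about 10 mm inside the stone's front edge and about 6 mm above it. I'll lower it in small steps while watching force z (baseline -1.5).

move_arm(increments=[{"claw":0,"tx":0,"ty":0,"tz":0.002,"ax":0,"ay":0,"az":0},{"claw":0,"tx":0,"ty":0,"tz":0.0015,"ax":0,"ay":0,"az":0},{"claw":0,"tx":0,"ty":0,"tz":0.001,"ax":0,"ay":0,"az":0},{"claw":0,"tx":0,"ty":0,"tz":0,"ax":0,"ay":0,"az":0},{"claw":0,"tx":0,"ty":0,"tz":0,"ax":0,"ay":0,"az":0}])

```text
t: 10.28
tcp_pos: [0.439, -0.2267, 0.0149]
eef_rot: [-3.141, -0.04, 3.058]
force: [1.6, 0.5, -0.9]
opening: 0.194
```

move_arm(increments=[{"claw":0,"tx":0,"ty":0,"tz":0.0005,"ax":0,"ay":0,"az":0},{"claw":0,"tx":0,"ty":0,"tz":0.0005,"ax":0,"ay":0,"az":0},{"claw":0,"tx":0,"ty":0,"tz":0,"ax":0,"ay":0,"az":0},{"claw":0,"tx":0,"ty":0,"tz":0,"ax":0,"ay":0,"az":0},{"claw":0,"tx":0,"ty":0,"tz":0,"ax":0,"ay":0,"az":0}])

```text
t: 10.9
tcp_pos: [0.4389, -0.2267, 0.0139]
eef_rot: [-3.141, -0.04, 3.058]
force: [-0.9, -0.4, -1.4]
opening: 0.189
```

```bash
python3 - <<'E'
from h import *
s=state();T=pose(s);print("TCP",s["tcp_pos"],"tip",(T@[-.134,0,-.0045,1])[:3],s["force"],s["ft_torque"],s["eef_rot"])
E
```

```text
TCP [ 0.43890701 -0.2266997   0.01390782] tip [ 0.57251094 -0.23790644  0.01310227] [-0.89497012 -0.44377806 -1.3976117 ] [ 0.00757586 -0.09123577 -0.06230985] [-3.1408366  -0.0395777   3.05788292]
```

move_arm(increments=[{"claw":0,"tx":0,"ty":0,"tz":0.0005,"ax":0,"ay":0,"az":0},{"claw":0,"tx":0,"ty":0,"tz":0.0005,"ax":0,"ay":0,"az":0},{"claw":0,"tx":0,"ty":0,"tz":0,"ax":0,"ay":0,"az":0},{"claw":0,"tx":0,"ty":0,"tz":0,"ax":0,"ay":0,"az":0},{"claw":0,"tx":0,"ty":0,"tz":0,"ax":0,"ay":0,"az":0}])

```text
t: 11.52
tcp_pos: [0.4389, -0.2267, 0.0129]
eef_rot: [-3.141, -0.04, 3.058]
force: [0.1, -0.3, -2.1]
opening: 0.191
```

```bash
python3 - <<'E'
from h import *
s=state();T=pose(s);print("TCP",s["tcp_pos"],"tip",(T@[-.134,0,-.0045,1])[:3],s["force"],s["ft_torque"],s["eef_rot"])
E
```

```text
TCP [ 0.43886235 -0.22668461  0.01288258] tip [ 0.57246622 -0.23789159  0.01207033] [ 0.13081868 -0.3371102  -2.10681687] [ 0.00441444 -0.11744813  0.0453971 ] [-3.14085338 -0.03962767  3.05788162]
```

move_arm(increments=[{"claw":0,"tx":0,"ty":0,"tz":0.0005,"ax":0,"ay":0,"az":0},{"claw":0,"tx":0,"ty":0,"tz":0,"ax":0,"ay":0,"az":0},{"claw":0,"tx":0,"ty":0,"tz":0.0005,"ax":0,"ay":0,"az":0},{"claw":0,"tx":0,"ty":0,"tz":0,"ax":0,"ay":0,"az":0},{"claw":0,"tx":0,"ty":0,"tz":0,"ax":0,"ay":0,"az":0}])

```text
t: 12.15
tcp_pos: [0.4388, -0.2267, 0.012]
eef_rot: [-3.141, -0.04, 3.058]
force: [-0.8, 1.1, 1.2]
opening: 0.193
```

```bash
python3 - <<'E'
from h import *
s=state();T=pose(s);print("TCP",s["tcp_pos"],"tip",(T@[-.134,0,-.0045,1])[:3],s["force"],s["ft_torque"],s["eef_rot"])
E
```

```text
TCP [ 0.43880117 -0.22672666  0.01198084] tip [ 0.57240536 -0.23793     0.01117003] [-0.75186195  1.06316436  1.16832538] [0.03461034 0.1336706  0.02547449] [-3.14077104 -0.03961691  3.05790611]
```

Contact is light, about 3 N (force z went from -2 to +1.2). Now I slide forward horizontally.

```bash
python3 - <<'E'
from h import *
T=pose();f=np.array([np.cos(-.084),np.sin(-.084),0])
print("5mm fwd in tool:",T[:3,:3].T@f*.005)
E
```

```text
5mm fwd in tool: [-4.99607652e-03 -1.72998593e-06 -1.98031350e-04]
```

move_arm(increments=[{"claw":0,"tx":-0.005,"ty":0,"tz":-0.0002,"ax":0,"ay":0,"az":0},{"claw":0,"tx":-0.005,"ty":0,"tz":-0.0002,"ax":0,"ay":0,"az":0},{"claw":0,"tx":-0.005,"ty":0,"tz":-0.0002,"ax":0,"ay":0,"az":0},{"claw":0,"tx":-0.005,"ty":0,"tz":-0.0002,"ax":0,"ay":0,"az":0},{"claw":0,"tx":-0.005,"ty":0,"tz":-0.0002,"ax":0,"ay":0,"az":0}])

```text
t: 12.78
tcp_pos: [0.4637, -0.2288, 0.0118]
eef_rot: [-3.141, -0.04, 3.058]
force: [-3.8, 0.1, 3.1]
opening: 0.192
```

move_arm(increments=[{"claw":0,"tx":-0.005,"ty":0,"tz":-0.0002,"ax":0,"ay":0,"az":0},{"claw":0,"tx":-0.005,"ty":0,"tz":-0.0002,"ax":0,"ay":0,"az":0},{"claw":0,"tx":-0.005,"ty":0,"tz":-0.0002,"ax":0,"ay":0,"az":0},{"claw":0,"tx":-0.005,"ty":0,"tz":-0.0002,"ax":0,"ay":0,"az":0},{"claw":0,"tx":0,"ty":0,"tz":0,"ax":0,"ay":0,"az":0}])

```text
t: 13.4
tcp_pos: [0.4847, -0.2306, 0.0119]
eef_rot: [-3.141, -0.038, 3.058]
force: [-0.5, -0.1, 1.1]
opening: 0.192
```

```bash
cat > look.py <<'E'
from h import *
import sys
s=state();T=pose(s);print(s["t"],"TCP",s["tcp_pos"],"tip",(T@[-.134,0,-.0045,1])[:3].round(4),s["force"].round(2),s["ft_torque"].round(3),s["eef_rot"].round(4),s["opening"])
im,d=snapshot("scene");P=world("scene",d);np.savez("last.npz",im=im,d=d)
hsv=cv2.cvtColor(im,cv2.COLOR_RGB2HSV).astype(int);H,S=hsv[...,0],hsv[...,1];X,Y,Z=P[...,0],P[...,1],P[...,2]
yb=eval(sys.argv[2]) if len(sys.argv)>2 else(.5,.8,-.36,-.12,.016,.05)
b=(X>yb[0])&(X<yb[1])&(Y>yb[2])&(Y<yb[3])&(Z>yb[4])&(Z<yb[5])&(H>5)&(H<22)&(S>110)
n,l,st,_=cv2.connectedComponentsWithStats(b.astype(np.uint8))
if n>1:
    q=P[l==1+np.argmax(st[1:,4])]
    A=np.c_[q[:,:2],np.ones(len(q))];co=np.linalg.lstsq(A,q[:,2],rcond=None)[0]
    (c,r)=cv2.minEnclosingCircle((q[:,:2]*1000).astype(np.float32));print("bread",len(q),"circle",np.round(c,1),round(r,1),"z",np.median(q[:,2]).round(4),"slope",co[:2].round(3))
    a=T[:3,:3].T@(np.array([c[0]/1000,c[1]/1000,np.median(q[:,2])])-T[:3,3]);print("bread in turner axes from TCP (x,y,z)",(a*[-1,1,-1]).round(4))
r0,r1,c0,c1=eval(sys.argv[3]) if len(sys.argv)>3 else (150,280,110,290)
cv2.imwrite(sys.argv[1],cv2.resize(im[r0:r1,c0:c1][:,:,::-1],None,fx=4,fy=4,interpolation=cv2.INTER_CUBIC))
E
python3 look.py pics/s10.png
```

```text
13.4 TCP [ 0.48469779 -0.23057488  0.0118959 ] tip [ 0.6183 -0.2418  0.0113] [-0.48 -0.08  1.11] [-0.06  -0.163 -0.113] [-3.1407 -0.0383  3.058 ] 0.19236848342846358
bread 420 circle [ 657.7 -243.2] 55.9 z 0.0228 slope [-0.027 -0.002]
bread in turner axes from TCP (x,y,z) [0.173  0.0018 0.0175]
```

View pics/s10.png

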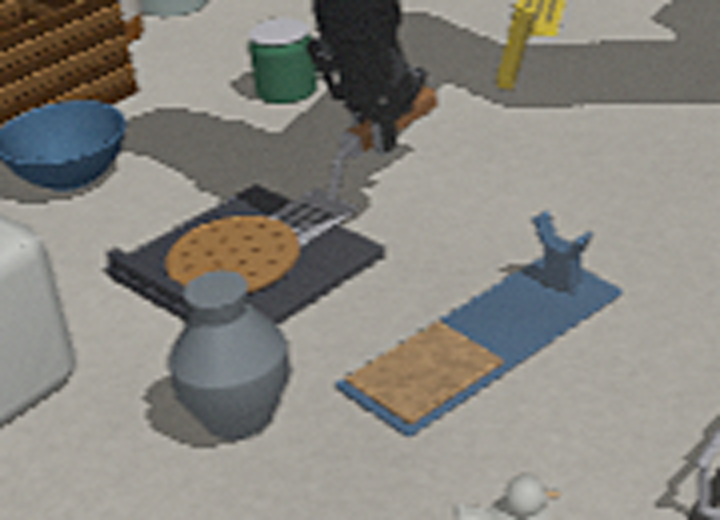

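The bread slid to the stop and the blade's edge is already under the bevel (slope -0.027). Continue another 40 mm.

move_arm(increments=[{"claw":0,"tx":-0.004,"ty":0,"tz":-0.0002,"ax":0,"ay":0,"az":0},{"claw":0,"tx":-0.004,"ty":0,"tz":-0.0002,"ax":0,"ay":0,"az":0},{"claw":0,"tx":-0.004,"ty":0,"tz":-0.0002,"ax":0,"ay":0,"az":0},{"claw":0,"tx":-0.004,"ty":0,"tz":-0.0002,"ax":0,"ay":0,"az":0},{"claw":0,"tx":-0.004,"ty":0,"tz":-0.0002,"ax":0,"ay":0,"az":0}])

```text
t: 14.08
tcp_pos: [0.5039, -0.2321, 0.012]
eef_rot: [-3.141, -0.04, 3.058]
force: [-3.1, 0.4, 1.6]
opening: 0.193
```

move_arm(increments=[{"claw":0,"tx":-0.004,"ty":0,"tz":-0.0002,"ax":0,"ay":0,"az":0},{"claw":0,"tx":-0.004,"ty":0,"tz":-0.0002,"ax":0,"ay":0,"az":0},{"claw":0,"tx":-0.004,"ty":0,"tz":-0.0002,"ax":0,"ay":0,"az":0},{"claw":0,"tx":-0.004,"ty":0,"tz":-0.0002,"ax":0,"ay":0,"az":0},{"claw":0,"tx":-0.004,"ty":0,"tz":-0.0002,"ax":0,"ay":0,"az":0}])

```text
t: 14.7
tcp_pos: [0.5236, -0.2338, 0.0122]
eef_rot: [-3.141, -0.04, 3.058]
force: [-3.0, 0.3, 3.0]
opening: 0.192
```

```bash
python3 look.py pics/s11.png
```

```text
14.7 TCP [ 0.52358194 -0.23379862  0.01221411] tip [ 0.6572 -0.245   0.0113] [-3.01  0.33  3.  ] [0.124 1.019 0.002] [-3.1409 -0.0402  3.0578] 0.1916888881885337
bread 425 circle [ 656.1 -241.7] 57.6 z 0.0236 slope [-0.041 -0.001]
bread in turner axes from TCP (x,y,z) [0.1322 0.0032 0.0168]
```

View pics/s11.png

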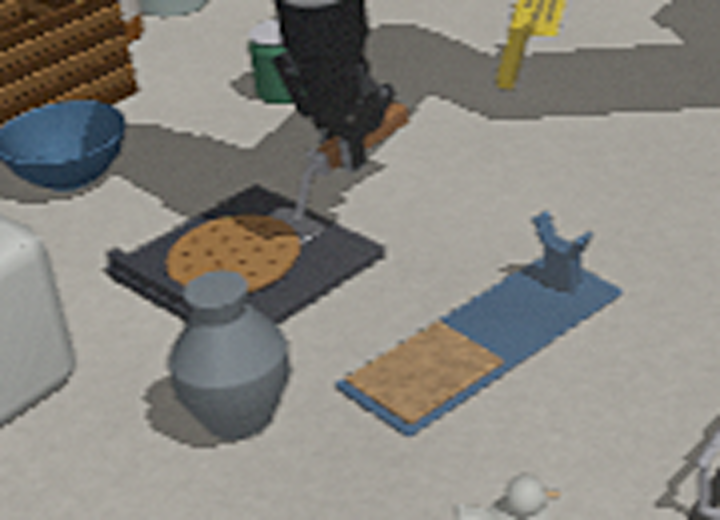

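move_arm(increments=[{"claw":0,"tx":-0.004,"ty":0,"tz":-0.0002,"ax":0,"ay":0,"az":0},{"claw":0,"tx":-0.004,"ty":0,"tz":-0.0002,"ax":0,"ay":0,"az":0},{"claw":0,"tx":-0.004,"ty":0,"tz":-0.0002,"ax":0,"ay":0,"az":0},{"claw":0,"tx":-0.004,"ty":0,"tz":-0.0002,"ax":0,"ay":0,"az":0},{"claw":0,"tx":-0.002,"ty":0,"tz":-0.0001,"ax":0,"ay":0,"az":0}])

```text
t: 15.38
tcp_pos: [0.5399, -0.2352, 0.0122]
eef_rot: [-3.141, -0.044, 3.058]
force: [-12.2, 1.9, 5.8]
opening: 0.195
```

```bash
python3 look.py pics/s12.png
```

```text
15.375 TCP [ 0.53991439 -0.2352337   0.01221063] tip [ 0.6735 -0.2465  0.0109] [-12.2    1.9    5.79] [3.890e-01 3.495e+00 3.000e-03] [-3.141  -0.0435  3.0577] 0.19527983158377593
bread 429 circle [ 657.2 -241.8] 57.2 z 0.0244 slope [-0.056 -0.   ]
bread in turner axes from TCP (x,y,z) [0.1167 0.0033 0.0173]
```

View pics/s12.png

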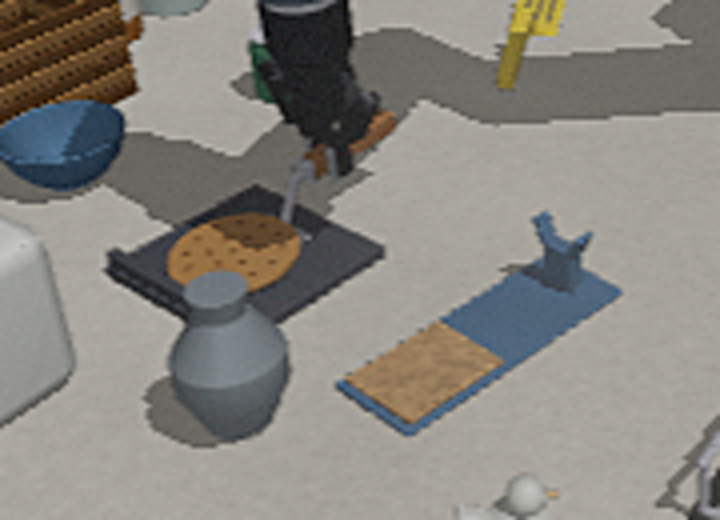

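Force x went to -12 N, so the neck has reached the bread and it is fully on. I'll relieve the push, then tip the nose up slightly while lifting slowly.

move_arm(increments=[{"claw":0,"tx":0.001,"ty":0,"tz":-0.001,"ax":0,"ay":-0.02,"az":0},{"claw":0,"tx":0,"ty":0,"tz":-0.003,"ax":0,"ay":-0.02,"az":0},{"claw":0,"tx":0,"ty":0,"tz":-0.004,"ax":0,"ay":-0.02,"az":0},{"claw":0,"tx":0,"ty":0,"tz":-0.004,"ax":0,"ay":-0.02,"az":0},{"claw":0,"tx":0,"ty":0,"tz":-0.004,"ax":0,"ay":-0.015,"az":0}])

```text
t: 16.05
tcp_pos: [0.5406, -0.2352, 0.0291]
eef_rot: [-3.141, 0.057, 3.058]
force: [0.5, -0.2, -2.9]
opening: 0.196
```

```bash
python3 look.py pics/s13.png "(.5,.8,-.36,-.12,.02,.07)"
```

```text
16.05 TCP [ 0.54064808 -0.23519109  0.02911433] tip [ 0.6737 -0.2463  0.0413] [ 0.53 -0.19 -2.86] [0.066 0.453 0.023] [-3.1408  0.0573  3.058 ] 0.1959561925130232
bread 480 circle [ 659.6 -240.6] 56.1 z 0.0519 slope [ 0.022 -0.011]
bread in turner axes from TCP (x,y,z) [0.1201 0.0045 0.0159]
```

View pics/s13.png

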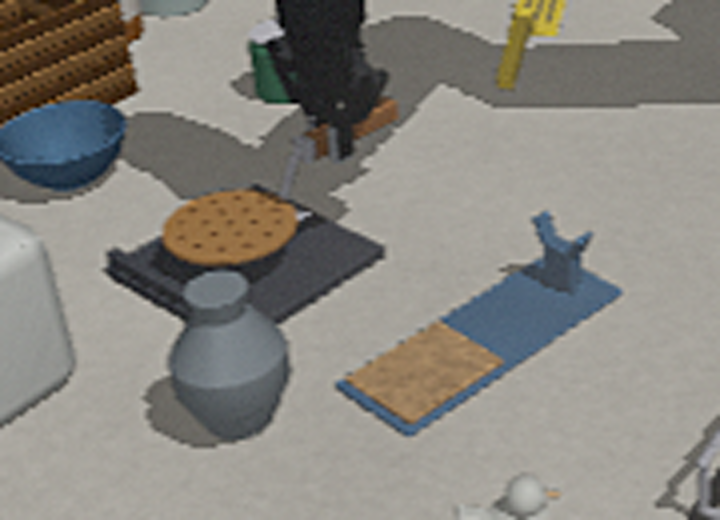

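The bread is up on the blade, nearly level. I'll raise the grip force, tilt the nose up a little more and lift to clear 50 mm.

move_arm(grip_force=120, increments=[{"claw":0,"tx":0,"ty":0,"tz":-0.006,"ax":0,"ay":-0.01,"az":0},{"claw":0,"tx":0,"ty":0,"tz":-0.01,"ax":0,"ay":-0.01,"az":0},{"claw":0,"tx":0,"ty":0,"tz":-0.014,"ax":0,"ay":-0.01,"az":0},{"claw":0,"tx":0,"ty":0,"tz":-0.016,"ax":0,"ay":0,"az":0},{"claw":0,"tx":0,"ty":0,"tz":-0.016,"ax":0,"ay":0,"az":0}])

```text
t: 16.73
tcp_pos: [0.5358, -0.2348, 0.092]
eef_rot: [-3.141, 0.086, 3.058]
force: [0.1, -0.4, -1.8]
opening: 0.189
```

move_arm(increments=[{"claw":0,"tx":0,"ty":0,"tz":-0.016,"ax":0,"ay":0,"az":0},{"claw":0,"tx":0,"ty":0,"tz":-0.014,"ax":0,"ay":0,"az":0},{"claw":0,"tx":0,"ty":0,"tz":-0.008,"ax":0,"ay":0,"az":0},{"claw":0,"tx":0,"ty":0,"tz":0,"ax":0,"ay":0,"az":0},{"claw":0,"tx":0,"ty":0,"tz":0,"ax":0,"ay":0,"az":0}])

```text
t: 17.35
tcp_pos: [0.532, -0.2343, 0.1275]
eef_rot: [-3.141, 0.084, 3.058]
force: [0.4, -0.2, -2.7]
opening: 0.193
```

```bash
python3 look.py pics/s14.png "(.5,.8,-.36,-.12,.1,.2)"
python3 - <<'E'
from h import *
s=state();p=s["tcp_pos"]
for st in [plan([tool([.510,.2500,.128],.0746,.085)],step=.02)]:pass
E
```

```text
17.35 TCP [ 0.53202477 -0.23426576  0.12745407] tip [ 0.6647 -0.2454  0.1432] [ 0.35 -0.2  -2.75] [ 0.09   0.462 -0.001] [-3.1413  0.0841  3.0578] 0.19322453563436273
bread 447 circle [ 650.4 -240.2] 55.8 z 0.1533 slope [ 0.048 -0.009]
bread in turner axes from TCP (x,y,z) [0.1202 0.004  0.0158]
0 t [ 0.0025  0.0192 -0.0002] a [-0.0005  0.     -0.0063]
1 t [ 0.0023  0.0193 -0.0003] a [-0.0006 -0.0001 -0.0063]
2 t [ 0.0023  0.0192 -0.0002] a [-0.0005  0.     -0.0063]
3 t [ 0.0021  0.0193 -0.0002] a [-0.0006 -0.0001 -0.0063]
4 t [ 0.002   0.0193 -0.0002] a [-0.0005  0.     -0.0064]
5 t [ 0.0019  0.0193 -0.0002] a [-0.0006 -0.0001 -0.0063]
6 t [ 0.0017  0.0193 -0.0002] a [-0.0005  0.     -0.0063]
7 t [ 0.0017  0.0193 -0.0001] a [-0.0006 -0.0001 -0.0063]
8 t [ 0.0015  0.0194 -0.0002] a [-0.0005  0.     -0.0063]
9 t [ 0.0014  0.0193 -0.0001] a [-0.0006 -0.0001 -0.0063]
10 t [ 0.0012  0.0193 -0.0002] a [-0.0005  0.     -0.0063]
11 t [ 0.0012  0.0194 -0.0001] a [-0.0006 -0.0001 -0.0063]
12 t [ 0.001   0.0194 -0.0001] a [-0.0005  0.     -0.0063]
13 t [ 0.0009  0.0193 -0.0001] a [-0.0006 -0.0001 -0.0063]
14 t [ 0.0008  0.0194 -0.0001] a [-0.0005  0.     -0.0064]
15 t [ 0.0007  0.0194 -0.0001] a [-0.0006  0.     -0.0063]
16 t [ 0.0005  0.0194 -0.0001] a [-0.0005 -0.0001 -0.0063]
17 t [0.0004 0.0194 0.    ] a [-0.0006  0.     -0.0063]
18 t [ 0.0003  0.0193 -0.0001] a [-0.0005 -0.0001 -0.0063]
19 t [0.0002 0.0194 0.    ] a [-0.0006  0.     -0.0063]
20 t [0.     0.0194 0.    ] a [-0.0005 -0.0001 -0.0063]
21 t [-0.0001  0.0194 -0.0001] a [-0.0006  0.     -0.0063]
22 t [-0.0002  0.0194  0.    ] a [-0.0005 -0.0001 -0.0063]
23 t [-0.0003  0.0194  0.    ] a [-0.0006  0.     -0.0063]
24 t [-0.0004  0.0194  0.    ] a [-0.0005 -0.0001 -0.0064]
end [0.51  0.25  0.128]
```

View pics/s14.png

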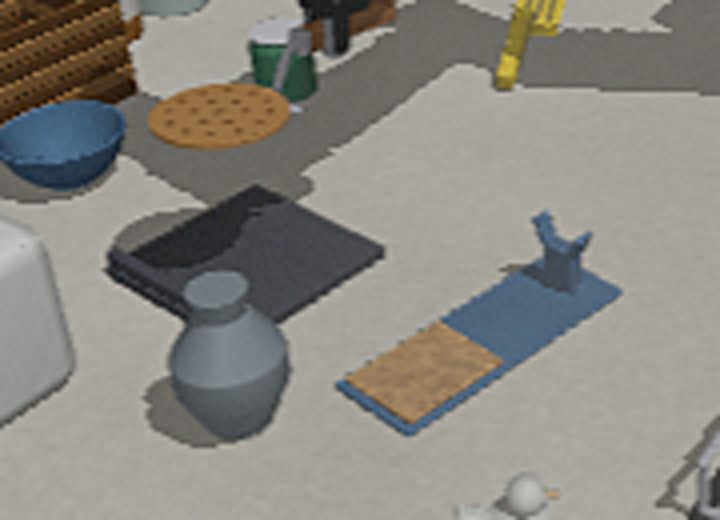

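Step 1 conditions hold: the bread's underside is at about z = 0.143, so about 0.13 above the stone, and it sits steady on the blade. Now carry it smoothly toward the stand.

move_arm(increments=[{"claw":0,"tx":0.001,"ty":0.008,"tz":0,"ax":-0.0005,"ay":0,"az":-0.006},{"claw":0,"tx":0.002,"ty":0.014,"tz":0,"ax":-0.0005,"ay":0,"az":-0.006},{"claw":0,"tx":0.002,"ty":0.02,"tz":0,"ax":-0.0005,"ay":0,"az":-0.006},{"claw":0,"tx":0.002,"ty":0.02,"tz":0,"ax":-0.0005,"ay":0,"az":-0.006},{"claw":0,"tx":0.002,"ty":0.02,"tz":0,"ax":-0.0005,"ay":0,"az":-0.006}])

```text
t: 18.02
tcp_pos: [0.529, -0.1504, 0.1273]
eef_rot: [-3.141, 0.085, 3.089]
force: [0.6, -0.0, -3.1]
opening: 0.187
```

move_arm(increments=[{"claw":0,"tx":0.002,"ty":0.02,"tz":0,"ax":-0.0005,"ay":0,"az":-0.006},{"claw":0,"tx":0.002,"ty":0.02,"tz":0,"ax":-0.0005,"ay":0,"az":-0.006},{"claw":0,"tx":0.002,"ty":0.02,"tz":0,"ax":-0.0005,"ay":0,"az":-0.006},{"claw":0,"tx":0.002,"ty":0.02,"tz":0,"ax":-0.0005,"ay":0,"az":-0.006},{"claw":0,"tx":0.002,"ty":0.02,"tz":0,"ax":-0.0005,"ay":0,"az":-0.006}])

```text
t: 18.65
tcp_pos: [0.523, -0.0501, 0.1264]
eef_rot: [-3.141, 0.085, 3.119]
force: [0.4, 1.0, -2.1]
opening: 0.191
```

move_arm(increments=[{"claw":0,"tx":0.001,"ty":0.02,"tz":0,"ax":-0.0005,"ay":0,"az":-0.006},{"claw":0,"tx":0.001,"ty":0.02,"tz":0,"ax":-0.0005,"ay":0,"az":-0.006},{"claw":0,"tx":0.001,"ty":0.02,"tz":0,"ax":-0.0005,"ay":0,"az":-0.006},{"claw":0,"tx":0.001,"ty":0.02,"tz":0,"ax":-0.0005,"ay":0,"az":-0.006},{"claw":0,"tx":0.001,"ty":0.02,"tz":0,"ax":-0.0005,"ay":0,"az":-0.006}])

```text
t: 19.27
tcp_pos: [0.519, 0.0498, 0.1259]
eef_rot: [-3.141, 0.085, -3.134]
force: [0.4, -0.8, -4.1]
opening: 0.19
```

move_arm(increments=[{"claw":0,"tx":0.001,"ty":0.02,"tz":0,"ax":-0.0005,"ay":0,"az":-0.006},{"claw":0,"tx":0.001,"ty":0.02,"tz":0,"ax":-0.0005,"ay":0,"az":-0.006},{"claw":0,"tx":0.001,"ty":0.02,"tz":0,"ax":-0.0005,"ay":0,"az":-0.006},{"claw":0,"tx":0,"ty":0.02,"tz":0,"ax":-0.0005,"ay":0,"az":-0.006},{"claw":0,"tx":0,"ty":0.02,"tz":0,"ax":-0.0005,"ay":0,"az":-0.006}])

```text
t: 19.9
tcp_pos: [0.5144, 0.1497, 0.1256]
eef_rot: [-3.141, 0.085, -3.104]
force: [0.1, -0.2, -1.6]
opening: 0.191
```

move_arm(increments=[{"claw":0,"tx":0,"ty":0.02,"tz":0,"ax":-0.0005,"ay":0,"az":-0.006},{"claw":0,"tx":0,"ty":0.018,"tz":0,"ax":-0.0005,"ay":0,"az":-0.006},{"claw":0,"tx":0,"ty":0.014,"tz":0,"ax":-0.0005,"ay":0,"az":-0.006},{"claw":0,"tx":0,"ty":0.008,"tz":0,"ax":0,"ay":0,"az":-0.006},{"claw":0,"tx":0,"ty":0,"tz":0,"ax":0,"ay":0,"az":0}])

```text
t: 20.52
tcp_pos: [0.512, 0.2086, 0.1254]
eef_rot: [-3.14, 0.085, -3.08]
force: [-0.1, 0.1, -3.2]
opening: 0.195
```

```bash
python3 look.py pics/s15.png "(.5,.8,.1,.36,.1,.2)" "(170,310,230,410)"
python3 - <<'E'
from h import *
plan([tool([.508,.2485,.128],.0746,.085)],step=.01)
E
```

```text
20.525 TCP [0.51199623 0.20855733 0.12539039] tip [0.6449 0.2167 0.1413] [-0.05  0.08 -3.17] [-0.042  0.556 -0.014] [-3.1399  0.085  -3.0801] 0.19453929906144804
bread 784 circle [629.5 218.8] 55.1 z 0.152 slope [0.048 0.002]
bread in turner axes from TCP (x,y,z) [0.1198 0.003  0.0165]
0 t [ 0.0003  0.0081 -0.0006] a [-0.0006  0.     -0.0027]
1 t [ 0.0002  0.0081 -0.0005] a [-0.0006  0.     -0.0027]
2 t [ 0.0002  0.0081 -0.0005] a [-0.0005  0.     -0.0027]
3 t [ 0.0002  0.0081 -0.0006] a [-0.0006  0.     -0.0027]
4 t [ 0.0002  0.0081 -0.0005] a [-0.0006  0.     -0.0027]
end [0.508  0.2485 0.128 ]
```

View pics/s15.png

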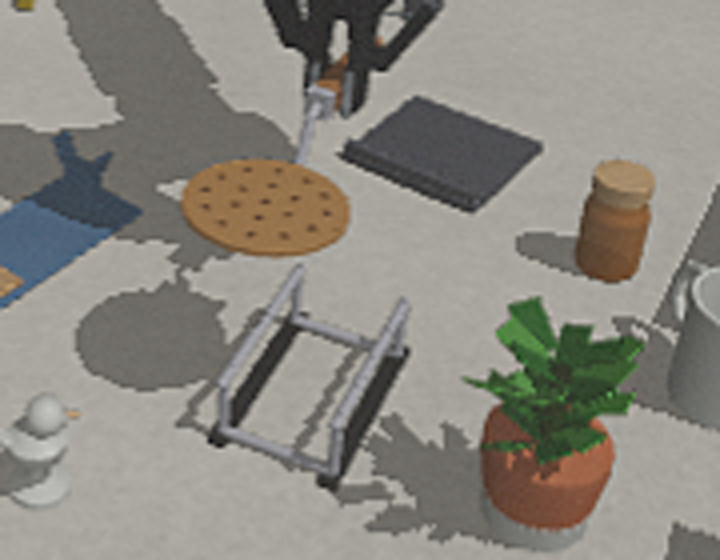

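The bread is steady. Last 40 mm across.

move_arm(increments=[{"claw":0,"tx":0,"ty":0.008,"tz":0,"ax":-0.0005,"ay":0,"az":-0.0027},{"claw":0,"tx":0,"ty":0.012,"tz":0,"ax":-0.0005,"ay":0,"az":-0.004},{"claw":0,"tx":0.001,"ty":0.012,"tz":0,"ax":-0.0005,"ay":0,"az":-0.004},{"claw":0,"tx":0,"ty":0.0085,"tz":0,"ax":-0.0005,"ay":0,"az":-0.0027},{"claw":0,"tx":0,"ty":0,"tz":0,"ax":-0.0005,"ay":0,"az":0}])

```text
t: 21.2
tcp_pos: [0.5083, 0.2493, 0.1252]
eef_rot: [-3.141, 0.085, -3.066]
force: [0.2, -0.3, -2.7]
opening: 0.188
```

```bash
python3 look.py pics/s16.png "(.5,.8,.1,.36,.1,.2)" "(170,310,230,410)"
python3 - <<'E'
from h import *
im,d=snapshot("side");cv2.imwrite("pics/d16.png",cv2.resize(im[110:260,170:330][:,:,::-1],None,fx=4,fy=4))
C=plan([tool([.508,.2485,.085],.0746,.085)],step=.012)
E
```

```text
21.2 TCP [0.50826246 0.24933099 0.1252202 ] tip [0.641  0.2594 0.1411] [ 0.17 -0.26 -2.69] [-0.129  0.55   0.028] [-3.1413  0.0851 -3.0662] 0.18845261516188583
bread 833 circle [626.8 261.1] 54.6 z 0.1519 slope [0.05  0.003]
bread in turner axes from TCP (x,y,z) [0.1209 0.0028 0.0165]
0 t [0.0009 0.     0.01  ] a [-0.0001  0.      0.    ]
1 t [0.001  0.     0.0101] a [-0.0001  0.      0.    ]
2 t [0.0009 0.     0.01  ] a [-0.0001  0.      0.    ]
3 t [0.0009 0.     0.01  ] a [-0.0001  0.      0.    ]
end [0.508  0.2485 0.085 ]
```

View pics/s16.png

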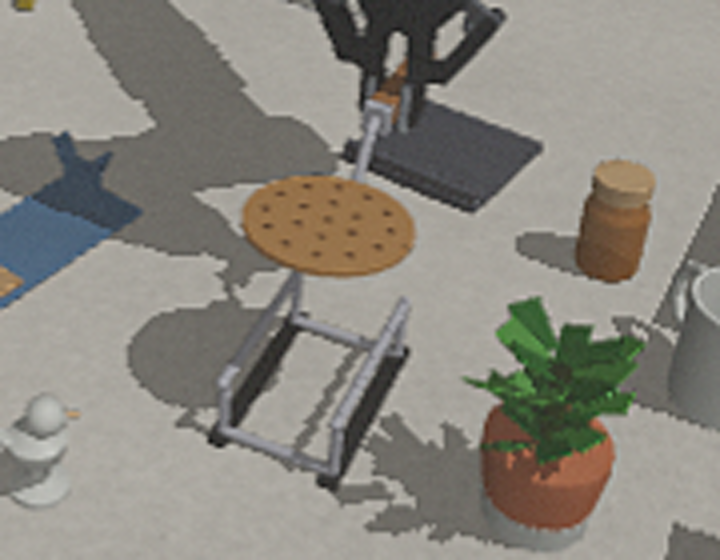

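View pics/d16.png

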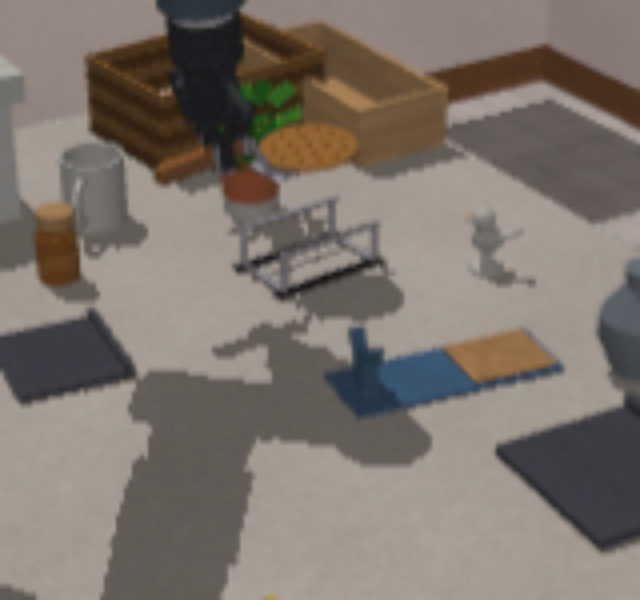

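The bread is centred over the stand to about 2 mm in the same camera. Now lower it, levelling off slightly.

move_arm(increments=[{"claw":0,"tx":0.0005,"ty":0,"tz":0.006,"ax":0,"ay":0,"az":0},{"claw":0,"tx":0.001,"ty":0,"tz":0.012,"ax":0,"ay":0,"az":0},{"claw":0,"tx":0.001,"ty":0,"tz":0.012,"ax":0,"ay":0,"az":0},{"claw":0,"tx":0.001,"ty":0,"tz":0.012,"ax":0,"ay":0,"az":0},{"claw":0,"tx":0.0005,"ty":0,"tz":0.008,"ax":0,"ay":0.01,"az":0}])

```text
t: 21.92
tcp_pos: [0.5081, 0.2482, 0.074]
eef_rot: [-3.141, 0.074, -3.067]
force: [0.9, 0.3, -2.7]
opening: 0.192
```

move_arm(increments=[{"claw":0,"tx":0.0005,"ty":0,"tz":0.004,"ax":0,"ay":0.01,"az":0},{"claw":0,"tx":0,"ty":0,"tz":0.003,"ax":0,"ay":0.01,"az":0},{"claw":0,"tx":0,"ty":0,"tz":0.003,"ax":0,"ay":0.01,"az":0},{"claw":0,"tx":0,"ty":0,"tz":0,"ax":0,"ay":0.005,"az":0},{"claw":0,"tx":0,"ty":0,"tz":0,"ax":0,"ay":0,"az":0}])

```text
t: 22.55
tcp_pos: [0.5091, 0.2487, 0.0654]
eef_rot: [3.142, 0.041, -3.067]
force: [0.2, 0.4, -3.5]
opening: 0.191
```

```bash
python3 look.py pics/s17.png "(.5,.8,.1,.36,.06,.12)" "(170,310,230,410)"
```

```text
22.55 TCP [0.50908407 0.2486957  0.06538857] tip [0.6424 0.2586 0.0753] [ 0.24  0.38 -3.51] [-0.004  0.438  0.022] [ 3.1416  0.0405 -3.0673] 0.19064006795784177
bread 874 circle [628.  260.6] 55.3 z 0.0865 slope [0.008 0.001]
bread in turner axes from TCP (x,y,z) [0.1203 0.003  0.0162]
```

View pics/s17.png

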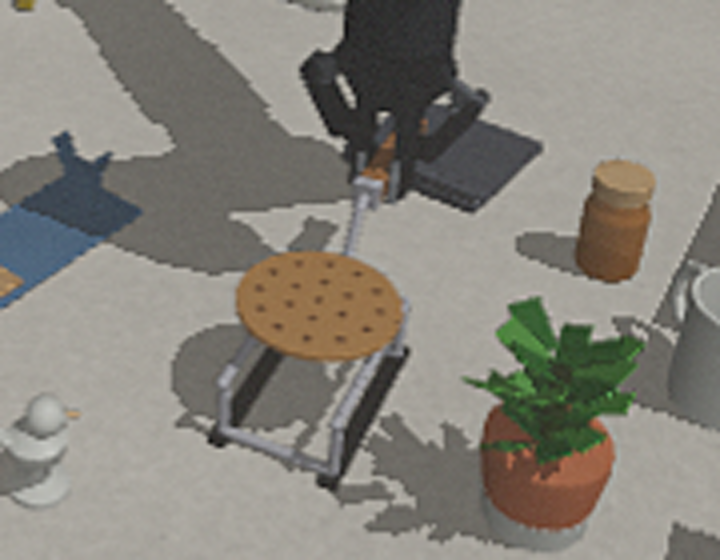

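The underside is about 21 mm above the bars and level. Lower to just above contact, then go slowly.

move_arm(increments=[{"claw":0,"tx":0,"ty":0,"tz":0.005,"ax":0,"ay":0,"az":0},{"claw":0,"tx":0,"ty":0,"tz":0.006,"ax":0,"ay":0,"az":0},{"claw":0,"tx":0.0005,"ty":0,"tz":0.004,"ax":0,"ay":0,"az":0},{"claw":0,"tx":0,"ty":0,"tz":0.002,"ax":0,"ay":0,"az":0},{"claw":0,"tx":0,"ty":0,"tz":0.001,"ax":0,"ay":0,"az":0}])

```text
t: 23.22
tcp_pos: [0.5091, 0.2486, 0.0471]
eef_rot: [-3.141, 0.04, -3.067]
force: [-1.0, -0.2, -2.8]
opening: 0.191
```

move_arm(increments=[{"claw":0,"tx":0,"ty":0,"tz":0.0015,"ax":0,"ay":0,"az":0},{"claw":0,"tx":0,"ty":0,"tz":0.0015,"ax":0,"ay":0,"az":0},{"claw":0,"tx":0,"ty":0,"tz":0.0015,"ax":0,"ay":0,"az":0},{"claw":0,"tx":0,"ty":0,"tz":0.0015,"ax":0,"ay":0,"az":0},{"claw":0,"tx":0,"ty":0,"tz":0.0015,"ax":0,"ay":0,"az":0}])

```text
t: 23.85
tcp_pos: [0.5096, 0.2488, 0.0399]
eef_rot: [3.141, 0.041, -3.067]
force: [-0.3, 0.3, -1.8]
opening: 0.194
```

```bash
python3 look.py pics/s18.png "(.5,.8,.1,.36,.058,.12)" "(170,310,230,410)"
```

```text
23.85 TCP [0.50964496 0.24878692 0.03987839] tip [0.643  0.2587 0.0499] [-0.3   0.28 -1.79] [-0.011  0.194 -0.031] [ 3.1415  0.0409 -3.0672] 0.19432553556467871
bread 890 circle [628.6 262.3] 54.7 z 0.065 slope [-0.009 -0.001]
bread in turner axes from TCP (x,y,z) [0.1206 0.0047 0.0202]
```

View pics/s18.png

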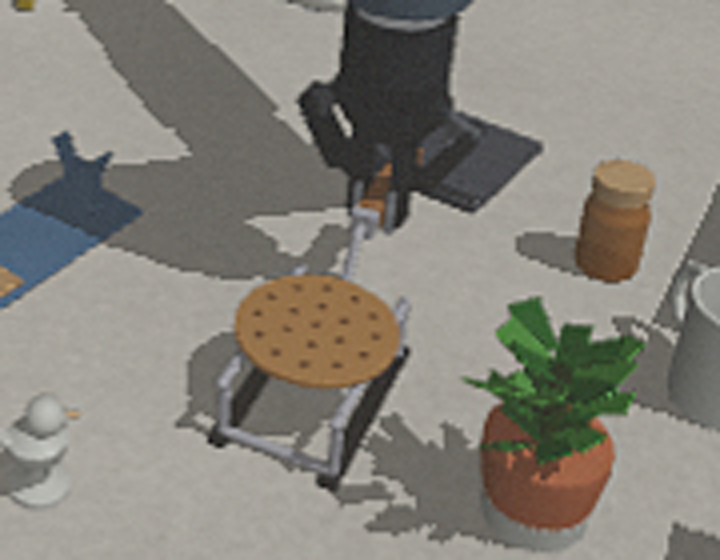

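The bread rests flat on both bars (top at z = 0.065) and within 1 mm of the middle in the scene view. Drop the blade clear below it, then retract.

move_arm(increments=[{"claw":0,"tx":0,"ty":0,"tz":0.002,"ax":0,"ay":0,"az":0},{"claw":0,"tx":0,"ty":0,"tz":0.003,"ax":0,"ay":0.01,"az":0},{"claw":0,"tx":0,"ty":0,"tz":0.003,"ax":0,"ay":0.01,"az":0},{"claw":0,"tx":0,"ty":0,"tz":0,"ax":0,"ay":0.01,"az":0},{"claw":0,"tx":0,"ty":0,"tz":0,"ax":0,"ay":0,"az":0}])

```text
t: 24.52
tcp_pos: [0.51, 0.2487, 0.0316]
eef_rot: [-3.141, 0.01, -3.068]
force: [1.0, -0.7, -2.0]
opening: 0.193
```

```bash
python3 look.py pics/s19.png "(.5,.8,.1,.36,.058,.12)" "(170,310,230,410)"; python3 - <<'E'
from h import *
T=pose();print(T[:3,:3].T@np.array([-np.cos(.0746),-np.sin(.0746),0])*.02)
E
```

```text
24.525 TCP [0.50998344 0.2486799  0.03164954] tip [0.6436 0.2586 0.0375] [ 1.04 -0.73 -2.  ] [ 0.015  0.107 -0.027] [-3.1414  0.0101 -3.0676] 0.19279015291989557
bread 890 circle [629.  260.2] 55.5 z 0.0649 slope [-0.007  0.001]
bread in turner axes from TCP (x,y,z) [0.1198 0.0027 0.0321]
[ 1.99989348e-02 -1.06241071e-05 -2.06144250e-04]
```

View pics/s19.png

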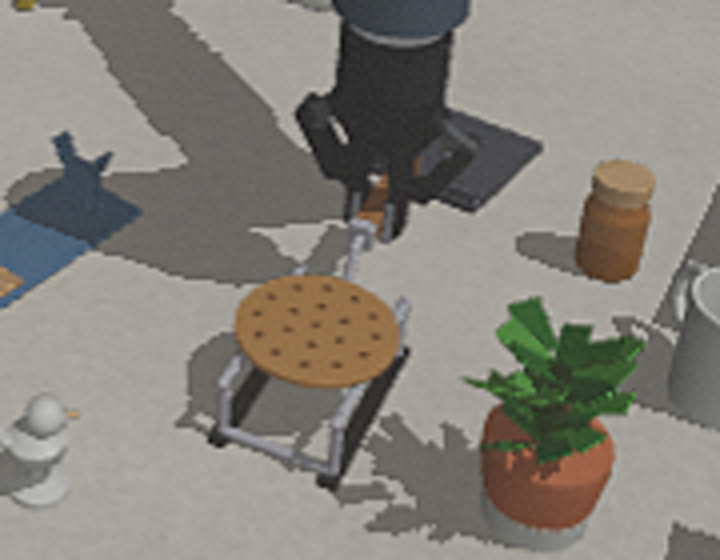

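move_arm(increments=[{"claw":0,"tx":0.01,"ty":0,"tz":-0.0001,"ax":0,"ay":0,"az":0},{"claw":0,"tx":0.02,"ty":0,"tz":-0.0002,"ax":0,"ay":0,"az":0},{"claw":0,"tx":0.02,"ty":0,"tz":-0.0002,"ax":0,"ay":0,"az":0},{"claw":0,"tx":0.02,"ty":0,"tz":-0.0002,"ax":0,"ay":0,"az":0},{"claw":0,"tx":0.02,"ty":0,"tz":-0.0002,"ax":0,"ay":0,"az":0}])

```text
t: 25.2
tcp_pos: [0.4186, 0.2417, 0.0318]
eef_rot: [3.142, 0.01, -3.067]
force: [-0.2, 0.4, -1.4]
opening: 0.194
```

move_arm(increments=[{"claw":0,"tx":0.02,"ty":0,"tz":-0.0002,"ax":0,"ay":0,"az":0},{"claw":0,"tx":0.01,"ty":0,"tz":0,"ax":0,"ay":0,"az":0},{"claw":0,"tx":0,"ty":0,"tz":-0.02,"ax":0,"ay":0,"az":0},{"claw":0,"tx":0,"ty":0,"tz":-0.03,"ax":0,"ay":0,"az":0},{"claw":0,"tx":0,"ty":0,"tz":-0.03,"ax":0,"ay":0,"az":0}])

```text
t: 25.82
tcp_pos: [0.3889, 0.2396, 0.1125]
eef_rot: [-3.141, 0.01, -3.067]
force: [0.8, -0.7, -1.1]
opening: 0.188
```

```bash
python3 look.py pics/s20.png "(.5,.8,.1,.36,.058,.12)" "(150,300,180,380)"; python3 inhand.py; python3 - <<'E'
from h import *
print(state()["tcp_pos"])
plan([tool([.577,-.006,.106],-.168,0.0)],step=.045)
E
```

```text
25.825 TCP [0.38892668 0.23955661 0.11249158] tip [0.5225 0.2495 0.1184] [ 0.75 -0.7  -1.13] [ 0.107  0.009 -0.024] [-3.1413  0.0102 -3.0671] 0.1881192406390924
bread 886 circle [628.7 261.2] 55.4 z 0.0651 slope [-0.009  0.001]
bread in turner axes from TCP (x,y,z) [ 0.2402  0.0037 -0.0499]
t 25.875 blade px 306
rect in tool(turner axes) mm [94.7  1.7] [56.  82.7] 89.92
blade top plane slope x,y [-0.0063  0.0102] z at x=.095: 0.0067 rms 0.0011
[0.39125119 0.24109661 0.11683821] [ 3.13817434  0.01659021 -3.06624458] 0.19363738871381977 [0.54695418 0.58165728 3.42010674]
[0.39104011 0.24131285 0.11508927]
0 t [-0.0238 -0.0372  0.0015] a [0.0009 0.0022 0.0347]
1 t [-0.0251 -0.0364  0.0015] a [0.0008 0.0022 0.0347]
2 t [-0.0264 -0.0355  0.0015] a [0.0009 0.0022 0.0347]
3 t [-0.0275 -0.0345  0.0015] a [0.0008 0.0023 0.0348]
4 t [-0.0288 -0.0336  0.0014] a [0.0009 0.0022 0.0347]
5 t [-0.0299 -0.0325  0.0014] a [0.0009 0.0022 0.0347]
6 t [-0.031  -0.0315  0.0013] a [0.0008 0.0022 0.0347]
end [ 0.577 -0.006  0.106]
```

View pics/s20.png

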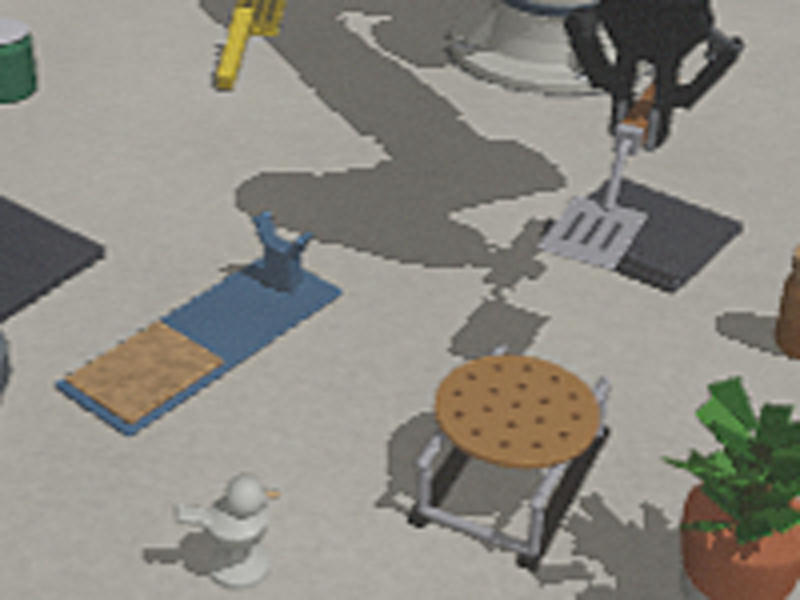

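The bread stays flat at (0.6287, 0.2612). The turner hasn't shifted in the hand, so I return to the recorded grasp pose, starting above the rest.

move_arm(increments=[{"claw":0,"tx":-0.024,"ty":-0.037,"tz":0.0015,"ax":0.001,"ay":0.002,"az":0.035},{"claw":0,"tx":-0.025,"ty":-0.036,"tz":0.0015,"ax":0.001,"ay":0.002,"az":0.035},{"claw":0,"tx":-0.0265,"ty":-0.0355,"tz":0.0015,"ax":0.001,"ay":0.002,"az":0.035},{"claw":0,"tx":-0.0275,"ty":-0.0345,"tz":0.0015,"ax":0.001,"ay":0.002,"az":0.035},{"claw":0,"tx":-0.029,"ty":-0.0335,"tz":0.0015,"ax":0.001,"ay":0.002,"az":0.035}])

```text
t: 26.55
tcp_pos: [0.5225, 0.0623, 0.1045]
eef_rot: [-3.137, -0.0, 3.04]
force: [0.2, 1.8, -1.4]
opening: 0.192
```

move_arm(increments=[{"claw":0,"tx":-0.03,"ty":-0.0325,"tz":0.0015,"ax":0,"ay":0.002,"az":0.035},{"claw":0,"tx":-0.031,"ty":-0.0315,"tz":0.0015,"ax":0,"ay":0.002,"az":0.035},{"claw":0,"tx":0,"ty":0,"tz":0,"ax":0,"ay":0,"az":0},{"claw":0,"tx":0,"ty":0,"tz":0,"ax":0,"ay":0,"az":0},{"claw":0,"tx":0,"ty":0,"tz":0,"ax":0,"ay":0,"az":0}])

```text
t: 27.18
tcp_pos: [0.5746, -0.0064, 0.1024]
eef_rot: [-3.137, -0.003, 2.972]
force: [-0.1, 0.3, -0.8]
opening: 0.188
```

```bash
python3 inhand.py pics/s21.png; python3 - <<'E'
from h import *
plan([tool([.5775,-.0059,.05],-.1674,0.001),tool([.5775,-.0059,.012],-.1674,.001)],N=2)
E
```

```text
t 27.175 blade px 317
rect in tool(turner axes) mm [94.2  1.5] [82.  57.6] 0.81
blade top plane slope x,y [-0.0061 -0.0029] z at x=.095: 0.0063 rms 0.0011
[ 0.57463891 -0.0064439   0.10240976] [-3.13737716 -0.00328601  2.9721226 ] 0.18770933123649344 [-0.07336702  0.30507531 -0.78890751]
0 t [-0.0014  0.0006  0.0263] a [-0.0021 -0.002  -0.001 ]
1 t [-0.0013  0.0005  0.0262] a [-0.002 -0.002 -0.001]
2 t [0.    0.    0.019] a [0. 0. 0.]
3 t [0.    0.    0.019] a [0. 0. 0.]
end [ 0.5775 -0.0059  0.012 ]
```

View pics/s21.png

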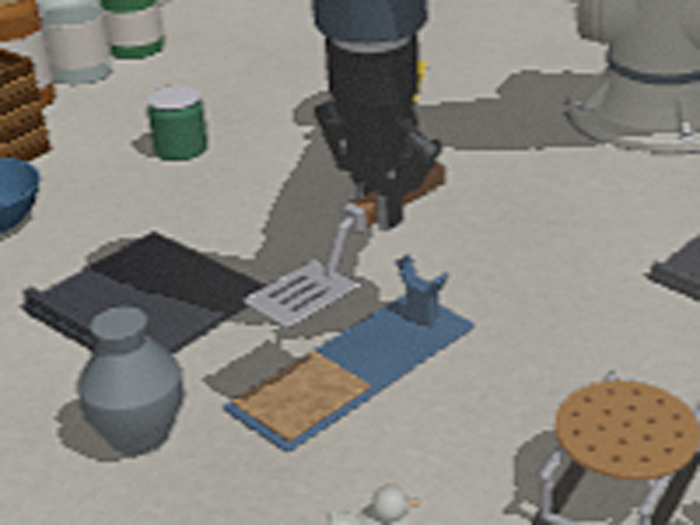

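move_arm(increments=[{"claw":0,"tx":-0.002,"ty":0.0005,"tz":0.026,"ax":-0.002,"ay":-0.002,"az":-0.001},{"claw":0,"tx":-0.002,"ty":0.0005,"tz":0.026,"ax":-0.002,"ay":-0.002,"az":-0.001},{"claw":0,"tx":0,"ty":0,"tz":0.019,"ax":0,"ay":0,"az":0},{"claw":0,"tx":0,"ty":0,"tz":0.018,"ax":0,"ay":0,"az":0},{"claw":0,"tx":0,"ty":0,"tz":0,"ax":0,"ay":0,"az":0}])

```text
t: 27.85
tcp_pos: [0.5777, -0.0066, 0.0123]
eef_rot: [-3.14, -0.002, 2.974]
force: [-0.4, 0.6, -1.5]
opening: 0.185
```

move_arm(increments=[{"claw":0,"tx":0,"ty":0,"tz":0.003,"ax":0,"ay":0,"az":0},{"claw":0,"tx":0,"ty":0,"tz":0.002,"ax":0,"ay":0,"az":0},{"claw":0,"tx":0,"ty":0,"tz":0.001,"ax":0,"ay":0,"az":0},{"claw":0,"tx":0,"ty":0,"tz":0,"ax":0,"ay":0,"az":0},{"claw":0,"tx":0,"ty":0,"tz":0,"ax":0,"ay":0,"az":0}])

```text
t: 28.48
tcp_pos: [0.5793, -0.0071, 0.0076]
eef_rot: [-3.141, 0.001, 2.973]
force: [0.3, -0.4, -1.4]
opening: 0.19
```

```bash
python3 look.py pics/s22.png "(.5,.8,.1,.36,.058,.12)" "(150,280,170,330)"
```

```text
28.475 TCP [ 0.57925722 -0.00712926  0.00756512] tip [ 0.7113 -0.0296  0.0122] [ 0.25 -0.36 -1.43] [ 0.008  0.044 -0.031] [-3.1413e+00  1.1000e-03  2.9729e+00] 0.19001210063183868
bread 878 circle [628.8 260.5] 54.7 z 0.0651 slope [-0.005 -0.   ]
bread in turner axes from TCP (x,y,z) [0.0039 0.2721 0.0576]
```

View pics/s22.png

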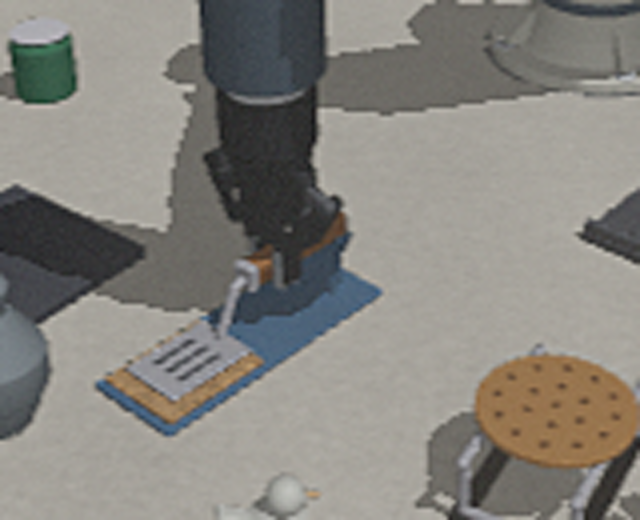

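The handle is in the fork and the blade is over the cork, with about 2 mm to go. Lower, then release.

move_arm(increments=[{"claw":0,"tx":0,"ty":0.001,"tz":0.001,"ax":0,"ay":0,"az":0},{"claw":0,"tx":0,"ty":0,"tz":0.001,"ax":0,"ay":0,"az":0},{"claw":0,"tx":0,"ty":0,"tz":0.0005,"ax":0,"ay":0,"az":0},{"claw":0,"tx":0,"ty":0,"tz":0,"ax":0,"ay":0,"az":0},{"claw":0,"tx":0,"ty":0,"tz":0,"ax":0,"ay":0,"az":0}])

```text
t: 29.15
tcp_pos: [0.5794, -0.0061, 0.0053]
eef_rot: [-3.141, 0.001, 2.973]
force: [-2.8, 1.4, 4.8]
opening: 0.187
```

```bash
python3 - <<'E'
from h import *
s=state();print(s["tcp_pos"],s["force"],s["ft_torque"])
E
```

```text
[ 0.57937593 -0.00605015  0.00528678] [-2.75496106  1.38451022  4.82851132] [ 0.3443789   0.88796658 -0.01100817]
```

Seated (+4.8 N, the same as at the first grasp). Release: open partway first, then fully, then straight up.

move_arm(increments=[{"claw":0.3,"tx":0,"ty":0,"tz":0,"ax":0,"ay":0,"az":0},{"claw":0.5,"tx":0,"ty":0,"tz":0,"ax":0,"ay":0,"az":0},{"claw":0.7,"tx":0,"ty":0,"tz":0,"ax":0,"ay":0,"az":0},{"claw":0.8,"tx":0,"ty":0,"tz":0,"ax":0,"ay":0,"az":0},{"claw":0.8,"tx":0,"ty":0,"tz":0,"ax":0,"ay":0,"az":0}])

```text
t: 29.78
tcp_pos: [0.5793, -0.0062, 0.0049]
eef_rot: [-3.141, 0.001, 2.973]
force: [0.4, 0.1, 0.3]
opening: 0.799
```

move_arm(increments=[{"claw":0.8,"tx":0,"ty":0,"tz":-0.02,"ax":0,"ay":0,"az":0},{"claw":0.8,"tx":0,"ty":0,"tz":-0.04,"ax":0,"ay":0,"az":0},{"claw":0.8,"tx":0,"ty":0,"tz":-0.05,"ax":0,"ay":0,"az":0},{"claw":0.8,"tx":0,"ty":0,"tz":-0.05,"ax":0,"ay":0,"az":0},{"claw":0.8,"tx":0,"ty":0,"tz":-0.05,"ax":0,"ay":0,"az":0}])

```text
t: 30.4
tcp_pos: [0.5789, -0.0061, 0.2167]
eef_rot: [-3.141, 0.001, 2.973]
force: [1.6, 0.0, -0.6]
opening: 0.798
```

move_arm(increments=[{"claw":0.8,"tx":0,"ty":0,"tz":0,"ax":0,"ay":0,"az":0},{"claw":0.8,"tx":0,"ty":0,"tz":0,"ax":0,"ay":0,"az":0},{"claw":0.8,"tx":0,"ty":0,"tz":0,"ax":0,"ay":0,"az":0},{"claw":0.8,"tx":0,"ty":0,"tz":0,"ax":0,"ay":0,"az":0},{"claw":0.8,"tx":0,"ty":0,"tz":0,"ax":0,"ay":0,"az":0}])

```text
t: 31.02
tcp_pos: [0.579, -0.0061, 0.2144]
eef_rot: [-3.141, -0.0, 2.973]
force: [0.0, -0.0, 0.5]
opening: 0.801
```

```bash
python3 look.py pics/s23.png "(.5,.8,.1,.36,.058,.12)" "(150,300,150,340)"; python3 - <<'E'
from h import *
s=state();T=pose(s);im,d=snapshot("wrist");cv2.imwrite("pics/w23.png",im[:,:,::-1]);np.savez("w1.npz",im=im,d=d,T=T)
E
python3 meas2.py
```

```text
31.025 TCP [ 0.57896166 -0.00608852  0.21435373] tip [ 0.7111 -0.0286  0.2188] [ 0.04 -0.03  0.45] [0.017 0.055 0.062] [-3.1408e+00 -1.0000e-04  2.9728e+00] 0.8014307597583983
bread 872 circle [628.4 261.6] 54.3 z 0.065 slope [-0.007 -0.   ]
bread in turner axes from TCP (x,y,z) [ 0.0038  0.2723 -0.1492]
counter 1.1407166483845543e-05
bread 0 nan (array([0., 0.]), array([0., 0.]), 0.0) [0. 0.]
stone 8042 0.011775087460460437 (array([ 637.1, -244.1]), array([170.2, 150.2]), 85.04)
front edge fit x=a y+b [0.0849 0.5828]
handle 1116 0.06488894704311624 (array([554.9,  -2.9]), array([ 16.5, 100.4]), 79.88)
 top (array([554.9,  -2.9]), array([ 16.5, 100.4]), 79.88) [0.06360747 0.06488895 0.06615686]
blade 1643 0.012003174500873182 (array([671.8, -22.3]), array([56. , 80.7]), 80.0)
blue 3743 0.005983808235787813 (array([616.7, -12.3]), array([ 83.1, 231.5]), 80.58)
cork 898 0.009997115516277882 (array([678.7, -22.6]), array([74.3, 93.6]), 80.52)
stand 3041 0.06433475231021746 (array([625.3, 252.8]), array([140.5,  98.7]), 3.85)
 bar 1872 [0.0332 0.2099] x 0.5574 0.6976 y at .627 0.2307
 bar 1169 [0.0226 0.2697] x 0.5525 0.6925 y at .627 0.2838
  return _methods._mean(a, axis=axis, dtype=dtype,
  ret = ret.dtype.type(ret / rcount)
```

View pics/w23.png

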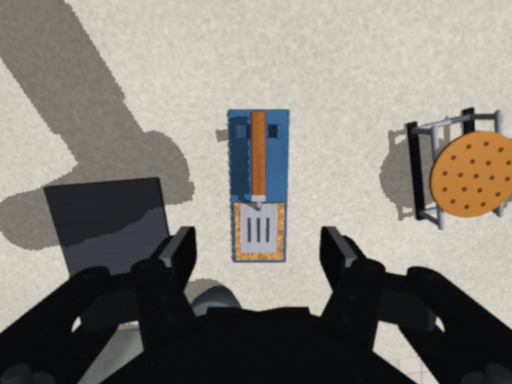

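View pics/s23.png

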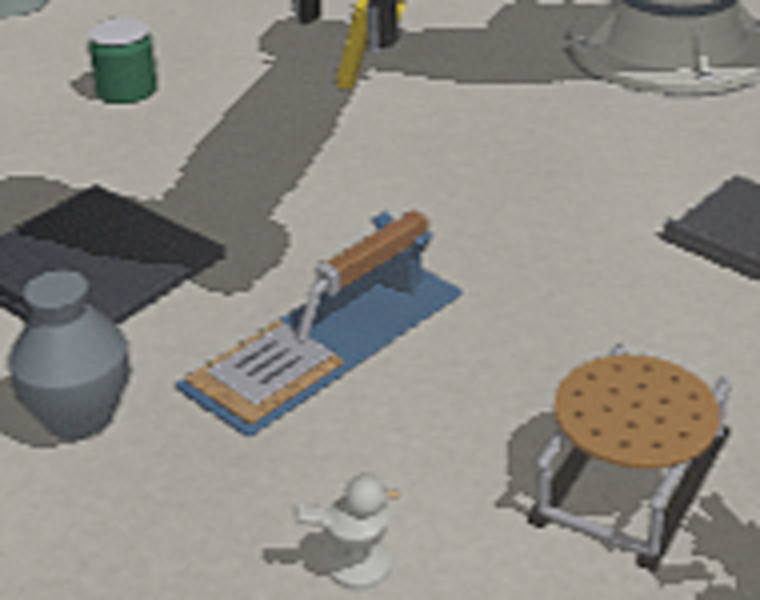

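```bash
python3 - <<'E'
from rig import *
s=state();print(s["t"],s["dq"].round(4))
print(sign_off())
E
```

```text
31.125 [-0.0015 -0.0029  0.0038  0.0009  0.0001  0.0001]
the job is handed in; nothing more can be done
None
```

The job is done and handed in at 31.1 s: the bread lies on the stand and the turner is back on its rest. The sign-off gave no verdict.

- **What was done:** I gripped the turner and slid the blade under the bread at the stop. The wrist force stayed within about 6 N vertically and reached 12 N horizontally when the neck met the bread. I lifted the bread about 13 cm above the stone and lowered it onto both bars. The blade was drawn out from below, and I laid the turner back on its rest.
- **Bread, last check:** in the scene view its centre is at (0.628, 0.262), about 1 mm from the stand's middle in the same view. Its top is at z = 0.065, so its underside is level with the bar tops, and it tilts less than 0.01 rad.
- **Turner, last check:** it sits about 5–7 mm short of its seat along the rest, within 2 mm across and about 0.01 rad in direction. The arm is clear above it.
- **What disagreed:**
  - The first grasp closed on air. The real fingertips measured about 32 mm behind the reported TCP, so I corrected for that and gripped again; nothing had moved.
  - The first move calls were refused because rows must list every key.
  - The scene and wrist cameras differed by 3–4 mm on the stand's middle.
- **Not checked:** I did not measure the bystanders' positions at the end. The ones in the last pictures look untouched.

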